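# Lock the tilting jaw-model holder with its cross pin

## Robot

A 6-joint arm with a two-finger parallel gripper is mounted at the origin on the work surface. World frame = base frame: x ahead of the robot, y to its left, z up, the work surface at z = 0. Lengths are in m, angles in rad, forces in N, time in s.
With the tool pointing down it reaches from about 0.275 to 0.725 m from the base axis. Payload 5.6 kg.
Tool frame: the origin (TCP) lies midway between the tips of the shut fingers; the grasp point (between the pads) lies bot.tcp_to_grasp behind it (bot.tcp_to_grasp is the distance from the TCP to the grasp point, in m); z points along the fingers, y is the direction in which the jaws open and shut (so a half turn about z gives the same grasp; the last joint's range is limited). The gripper opens to 85 mm and grips with 20 to 120 N. Pads are 22 mm wide; open, the fingers measure 114 mm over their backs; the gripper's body (76 mm by 85 mm) begins 54 mm behind the grasp point. The pads swing forward as they close: fully open they stand 13 mm farther back than shut.
Start: joints at [1.431, 0.255, 0.108, 0, -1.424, -0.285], TCP at [0.227, 0.501, 0.231] pointing down, gripper open.
Joint ranges: [-2.95, 2.95], [-1.21, 1.97], [-1.09, 1.5], [-2.87, 1.71], [-2.94, -0.07], [-3.05, 3.05]. Speed limits (rad/s): [2.57, 2.57, 3.14, 3.14, 3.14, 3.14].

## Interface

Orientations are given as a rotation vector (axis times angle).
In Python, from station import bot gives the robot as it stands.
- The arm moves only by the tool move_arm, never from a script. Its argument "increments" is a list of rows, each a list of 2 entries, a list of its own where there are three numbers: the shift along the tool's x, y, z as a fraction of full scale, then the turn, a rotation vector about the tool's x, y, z as a fraction of full scale. In form: [[[tx, ty, tz], [wx, wy, wz]], ...]. A call has 1 to 12 rows; each row shifts and turns the pose as measured when the row begins, along the tool's axes as they then stand; what a row does not reach is not made up. Full scale, the value 1, is 0.1 m for a shift and 60 degrees for a turn. A row lasts 1/10 s, in which the tool goes at most 50 mm and 8.59 degrees, less where a joint would pass 70% of its speed; a pose out of reach is approached as far as the arm can. A call with a number of a shift or a turn outside -1 to 1 is refused whole. A call with a gripper value outside its range is refused whole. "hand" is the finger opening in mm, from 0 to 85.4, set as the call begins (left out, the last holds). The fingers move at their own pace and stop on an object; "squeeze" is the grip in N (left out, the last holds). Time passes only in rows, so rows that do not move let the fingers close. It gives the time, the measured TCP pose, the force and the opening at its end, in the units of the state.
- bot.get_obs(): the state, without advancing time (a new reading comes with each control period).
- bot.get_image(name): name is "scene" or "top" or "wrist"; returns (picture, depth): 420x560x3 uint8, red, green, blue; 420x560 float32, m along the optical axis (not along the pixel's ray), 0 where there is no reading.
- bot.camera_params(name): a dict with "K" (3x3 intrinsics, pixels), "D" ([k1, k2, p1, p2, k3] as OpenCV has them; the pictures are not rectified), "world_from_camera" (4x4, takes a point from camera to world coordinates). Camera axes: x right, y down, z forward; pixel columns grow to the right and rows downward; lengths in m; the calibration is good to about 2 mm. A picture is of the moment at which its call begins: read the wrist's pose just before it. camera_params takes no time and is no camera call; for the wrist camera it gives the pose at the moment of the call.
- bot.close_job(): hands the job in, once; it reports no verdict.
The state is a dict: "t": time; "qpos": joint angles; "joint_vel": joint speeds; "joint_efforts": joint torques, N m; "tool_pos": TCP position; "tool_rot": TCP orientation; "wrist_force": force on the tool from outside, world axes, zero at the start; "moment": the same for the moment, N m; "grip_width": finger opening in m.
Only numpy, scipy, OpenCV 4.12 (cv2) and the standard library are available. Lean on these libraries where they do the work, as an engineer would, in place of code of your own. Each camera call takes 0.05 s, during which the arm holds its last target.

## Task

Lock the tilting jaw-model holder: stand the red-headed pin in the hole in the top of its blue block, then swing the lever gently away from the robot until the shaft's hidden cross-hole comes under the pin and the pin drops in and stops the lever, and then press the pin down until its head sits fully home on the block. Do not strain the pin by forcing the lever or ramming the pin home; leave the blue-headed pin in its place and the other models and tools where they are.

Things in the scene. Friction and masses are not known exactly. Their poses are not given: they have to be found in the camera images.
- holder: Tilting holder, fixed: dark base plate 160 x 200 x 10 mm under a blue block 64 (x) x 60 (y) mm, top 101 mm above the table. A 36 mm shaft runs inside the block along the holder's y axis, 62 mm above the table. On the +y side it carries a jaw model (within 45 mm of the shaft axis, 38 to 110 mm from the block's middle), on the -y side the lever. Origin: centre of the underside, z up.
- bore (a point): Mouth of the vertical pin bore in the middle of the blue block's top; axes as the holder's. 11 mm wide, 1 mm chamfer, 20 mm down to the shaft: a pin set in it rests on the shaft, tip 21 mm below the mouth. When the cross-hole (12.4 mm) comes under, the pin drops about 12 mm by itself on to a friction sleeve; pushing that down ahead of it takes 6 to 14 N for the last 40 mm. A pushed pin stays put.
- axis (a point): Point on the shaft's axis in the plane in which the middle of the lever's grip swings: 85 mm to the -y side of the block's middle, 62 mm above the table; its y axis is the shaft axis.
- lever (a joint): Lever angle about the shaft (rad): 0 = upright, positive = leaning to the holder's +x (away from the robot), stops at -1.05 and 1.05. Starts between -1.0 and -0.65. Turning takes about 3 N at the grip; it stays where left. The hole lines up at an unknown angle between -0.35 and 0.75, to be found by feel; the dropped pin then stops the lever (about 0.1 rad of play each way).
- lever_grip (a point): Middle of the lever's black grip: a round bar 12 mm across and 64 mm long, parallel to the shaft axis (holder's y), 70 mm from it, from 53 to 117 mm to the -y side of the block's middle. It turns with the lever and is free all round; the arm joins its inner end. Pulling on it with over about 10 N against the dropped pin strains the pin.
- pin_head (a point): Centre of the red-banded head of the steel locking pin: head 18 mm across, 14 mm high; under it a shank 10 mm across, 73 mm long, with a 1 mm chamfered foot; z up along the pin. About 70 g. It starts upright in one of the stand's two holes (40 mm deep, 11.5 mm wide), head centre about 85 mm above the table. Fully home in the block, the head centre is 7 mm above bore.
- spare_head (a point): Centre of the blue-banded head (18 mm across, 14 mm high) of a shorter pin (shank 53 mm) that stands in the stand's other hole and is to stay there; centre about 65 mm above the table.
- stand: Ivory pin stand, a fixed block 70 x 130 x 45 mm with rows of short coloured studs (6 mm high) along both long edges; origin at the centre of the underside. Its two pin holes lie on its y axis, 32 mm either side of the middle.
- jaw_a: White jaw model, about 50 x 70 x 20 mm; origin under its middle. To be left alone.
- jaw_b: Cream jaw model, about 55 x 75 x 24 mm; origin under its middle. To be left alone.
- dies: White slab with eight tooth stumps, 50 x 80 x 26 mm; origin under its middle. To be left alone.
- toothbrush: Green and white toothbrush, 185 mm long, lying flat along its x axis; origin under its middle. To be left alone.
- probe: Brass-handled dental probe, 166 mm long, lying along its x axis; origin under its middle. To be left alone.
- vial: Small clear vial with a red cap, 22 mm across, 50 mm high, standing; origin under its middle. To be left alone.
- pin: The locking pin itself; origin at the centre of its tip (lower end), z up along it.
- spare: The shorter, blue-headed pin; origin at the centre of its lower end.

How it is judged:
On the way, in this order (a step that is already met when the one before it is completed fails the run):
1. the red-headed pin stands in the block's bore (z of pin in the frame of bore below -0.012 m and horizontal distance between pin and bore below 0.004 m), for 0.1 s.
2. the lever has been turned until the pin has dropped into the shaft's cross-hole (z of pin in the frame of bore below -0.028 m and horizontal distance between pin and bore below 0.005 m), for 0.1 s.
At the end, for the whole second after the job is handed in: The red-headed pin is through the shaft with its head within 2 mm of the block's top face, over the bore within 4 mm and upright within 0.1 rad; pin and lever are at rest, and the blue-headed pin is within 12 mm of where it started (z of pin_head in the frame of bore below 0.009 m and horizontal distance between pin_head and bore below 0.004 m and angle between pin's own z axis and vertical below 0.1 rad and linear speed of pin below 0.02 m/s and velocity of joint lever between -0.05 and 0.05 rad/s and distance of spare from where it was at the start of the episode below 0.012 m); the robot touches nothing.
It fails at once if the lever is forced against the pin, or the pin against the shaft (over 70 N between pin and shaft) (contact force between pin and shaft above 70 N).
It fails at once if the pin is rammed or strained against the block (over 90 N) (contact force between pin and holder above 90 N).
It fails at once if the blue-headed pin is pulled out or knocked (distance of spare from where it was at the start of the episode above 0.02 m).
It fails at once if a bystander is moved by more than 30 mm (distance of any of jaw_a, jaw_b, dies, toothbrush, probe, vial from where it was at the start of the episode above 0.03 m).
It also fails if it takes over 72 s, if anything falls off the work surface, if the arm or the gripper's body presses on something with over 40 N, if the wrist force passes 120 N, or if a joint passes its speed limit or range.

## Working session

There is one attempt and no reset: what is moved stays moved. The work goes in short steps, Python scripts to look and compute and a tool call to move; the robot and the scene stay as the last step left them, time stands still between calls to the robot, and variables do not carry over. Pictures are saved under pics/ and viewed, and the job is handed in when it is done.

Besides the shell and the picture viewer there is one more tool, called after "Call:" as a command line: name --argument value ..., lists and objects as JSON in quotes. move_arm: Moves the arm, as the interface text tells. Shift numbers are shares of 0.1 m and turn numbers shares of 60 degrees, none past 1 either way. Its arguments: {"type":"object","properties":{"increments":{"type":"array"},"hand":{"type":"number"},"squeeze":{"type":"number"}},"required":["increments"]}

```bash
mkdir -p pics; ls; cat > h.py <<'E'
import numpy as np,cv2
from station import bot
def snap(n,f):
    P=bot.camera_params(n); im,d=bot.get_image(n)
    cv2.imwrite(f'pics/{f}.png',im[:,:,::-1]); np.savez(f'pics/{f}.npz',im=im,d=d,K=P['K'],D=P['D'],T=P['world_from_camera'])
    return im,d,P
def load(f): return np.load(f'pics/{f}.npz')
def ray(z,u,v):
    p=cv2.undistortPoints(np.array([[[u,v]]],float),np.array(z['K']),np.array(z['D']))[0,0]
    T=z['T']; return T[:3,3],T[:3,:3]@np.array([p[0],p[1],1.])
def onz(z,u,v,h):
    o,r=ray(z,u,v); return o+r*(h-o[2])/r[2]
def proj(z,p):
    T=np.linalg.inv(z['T']); q=T[:3,:3]@p+T[:3,3]
    return cv2.projectPoints(q.reshape(1,1,3),np.zeros(3),np.zeros(3),np.array(z['K']),np.array(z['D']))[0].ravel()
def pt(z,u,v):
    o,r=ray(z,u,v); return o+r*z['d'][int(round(v)),int(round(u))]
E
python3 - <<'E'
from h import *
print(bot.get_obs(),bot.tcp_to_grasp)
for n in['top','scene']: snap(n,n+'0')
E
```

```text
pics
{'t': 0.0, 'qpos': array([ 1.43060819e+00,  2.55762382e-01,  1.06981213e-01, -4.75236254e-04,
       -1.42391650e+00, -2.84607757e-01]), 'joint_vel': array([ 0.00194983,  0.00152387,  0.00016324, -0.00126611, -0.00017496,
        0.0004466 ]), 'joint_efforts': array([ 8.73960798e-04, -3.86624694e+01,  2.37940550e+01,  5.36492586e+00,
       -6.17397149e-03, -1.79357755e-05]), 'tool_pos': array([0.22641016, 0.50067671, 0.23037839]), 'tool_rot': array([ 3.06908537e+00, -6.61962568e-01, -5.20637719e-04]), 'wrist_force': array([0.63368321, 0.19943373, 0.75760612]), 'moment': array([-0.02767069, -0.0262477 ,  0.05684303]), 'grip_width': 0.08589932674244152} 0.0187
```

View pics/top0.png

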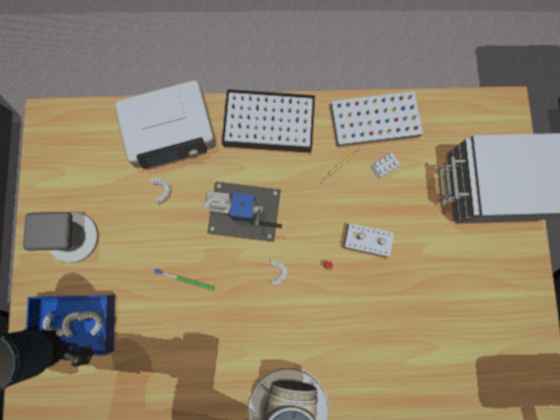

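View pics/scene0.png

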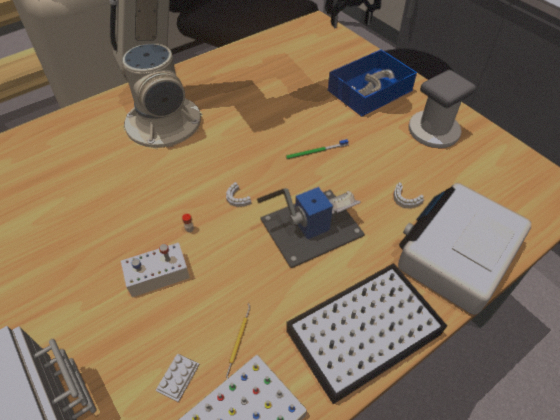

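```bash
python3 - <<'E'
from h import *
a=load('top0')['im'][165:265,195:405,::-1]; b=load('scene0')['im'][170:300,110:370,::-1]
cv2.imwrite('pics/z1.png',np.vstack([cv2.resize(a,(780,371),interpolation=3)]))
cv2.imwrite('pics/z2.png',cv2.resize(b,(780,390),interpolation=3))
z=load('top0');print(z['K'],z['T'])
im=z['im'].astype(int);hsv=cv2.cvtColor(z['im'],cv2.COLOR_RGB2HSV)
m=cv2.inRange(hsv,(105,120,60),(125,255,255));m[:, :190]=0;m[:,300:]=0
c,_=cv2.findContours(m,0,1);c=max(c,key=cv2.contourArea);r=cv2.minAreaRect(c);print(r,cv2.boxPoints(r))
for p in cv2.boxPoints(r): print(onz(z,*p,.101), pt(z,*p))
print(onz(z,*r[0],.101))
E
```

```text
[[424.96638328   0.         273.44951772]
 [  0.         424.96638328 214.25130729]
 [  0.           0.           1.        ]] [[-0.02912093 -0.98546388  0.16737056  0.33954364]
 [-0.99956874  0.02807586 -0.0086074   0.03474484]
 [ 0.00378321 -0.16754903 -0.98585649  1.25719556]
 [ 0.          0.          0.          1.        ]]
((241.5873260498047, 205.34500122070312), (21.212276458740234, 23.12864875793457), 7.594643592834473) [[229.54584 215.40613]
 [232.6026  192.48038]
 [253.62881 195.28387]
 [250.57205 218.20963]]
[0.53605203 0.14578141 0.101     ] [0.53584043 0.14566184 0.10224503]
[0.60051619 0.13651755 0.101     ] [0.62110265 0.14454575 0.00979508]
[0.59087597 0.0781829  0.101     ] [0.61080398 0.08162708 0.00932586]
[0.5265712  0.08797363 0.101     ] [0.52770764 0.08829707 0.09397456]
[0.56335146 0.11211734 0.101     ]
```

View pics/z1.png

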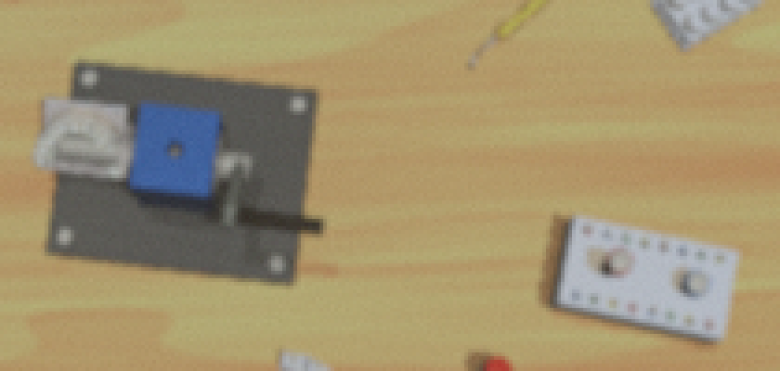

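View pics/z2.png

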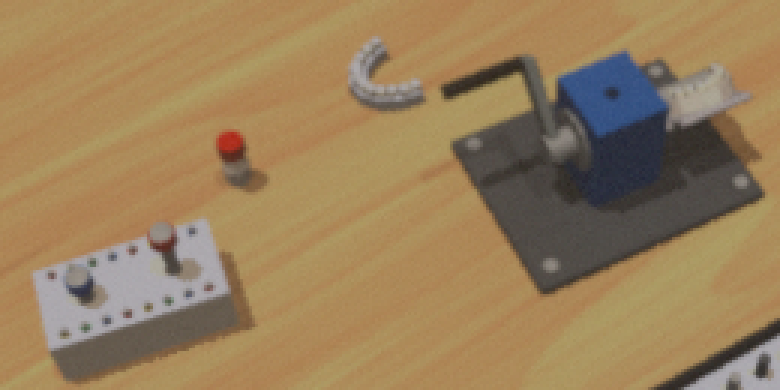

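```bash
cat >> h.py <<'E'
from scipy.spatial.transform import Rotation as R
def desR(psi):
    c,s=np.cos(psi),np.sin(psi); return R.from_matrix(np.array([[c,s,0],[s,-c,0],[0,0,-1.]]))
PSI=np.deg2rad(-99.3)
def plan(target,psi=PSI,n=None,maxs=45,maxr=8):
    o=bot.get_obs(); p=np.array(o['tool_pos']);r=R.from_rotvec(o['tool_rot']); t=desR(psi)
    w=(r.inv()*t).as_rotvec(); d=np.array(target)-p
    n=n or int(max(1,np.ceil(np.linalg.norm(d)*1e3/maxs),np.ceil(np.rad2deg(np.linalg.norm(w))/maxr)))
    print('n',n,'d',d.round(4),'w deg',np.rad2deg(w).round(2))
    rows=[]
    for i in range(n):
        rc=r*R.from_rotvec(w*i/n); l=rc.inv().apply(d/n)
        rows.append([(l/.1).round(3).tolist(),(w/n/np.deg2rad(60)).round(3).tolist()])
    print(str(rows).replace(' ',''))
E
python3 - <<'E'
from h import *
z=load('top0');s=load('scene0')
def tri(a,b):
    o1,r1=ray(z,*a);o2,r2=ray(s,*b)
    A=np.c_[r1,-r2];t=np.linalg.lstsq(A,o2-o1,rcond=None)[0];p,q=o1+r1*t[0],o2+r2*t[1];print((p+q)/2,np.linalg.norm(p-q))
# red head in both via mask
for nm,zz,box in(('top',z,(340,395,222,260)),('scene',s,(120,190,235,285))):
    hsv=cv2.cvtColor(zz['im'],cv2.COLOR_RGB2HSV)
    m=cv2.inRange(hsv,(0,110,60),(8,255,255))|cv2.inRange(hsv,(172,110,60),(180,255,255))
    u0,u1,v0,v1=box;k=np.zeros_like(m);k[v0:v1,u0:u1]=m[v0:v1,u0:u1]
    n,l,st,c=cv2.connectedComponentsWithStats(k)
    print(nm,[(st[i].tolist(),c[i].round(1)) for i in range(1,n) if st[i,4]>3])
tri((359.8,235.9),(110+162*.3333,170+228*.3333))
print('red top',onz(z,359.8,235.9,.092)); print('bore', onz(z,242.1,205.4,.101), onz(s,110+612/3,170+93/3,.101))
tri((242.1,205.4),(110+612/3,170+93/3))
print(onz(z,195+692*.2692,165+284*.2695,.072))
E
```

```text
top []
scene [([160, 249, 8, 5, 17], array([164.6, 251.4]))]
[ 0.46977869 -0.21493776  0.08701969] 0.0038537707688289834
red top [ 0.4699421  -0.21207168  0.092     ]
bore [0.56315602 0.11070089 0.101     ] [0.56699273 0.10834513 0.101     ]
[0.56406923 0.11101672 0.09630236] 1.697615022806756e-05
[ 0.45453183 -0.27572657  0.072     ]
```

```bash
python3 - <<'E'
from h import *
plan([0.46,-0.2,0.24])
E
```

```text
n 17 d [ 0.2336 -0.7008  0.0095] w deg [ 8.000e-02 -6.000e-02  7.496e+01]
[[[0.295,0.319,-0.005],[0.0,-0.0,0.073]],[[0.319,0.295,-0.005],[0.0,-0.0,0.073]],[[0.34,0.27,-0.005],[0.0,-0.0,0.073]],[[0.36,0.243,-0.005],[0.0,-0.0,0.073]],[[0.378,0.215,-0.005],[0.0,-0.0,0.073]],[[0.393,0.185,-0.005],[0.0,-0.0,0.073]],[[0.406,0.154,-0.005],[0.0,-0.0,0.073]],[[0.417,0.122,-0.005],[0.0,-0.0,0.073]],[[0.425,0.09,-0.005],[0.0,-0.0,0.073]],[[0.431,0.057,-0.005],[0.0,-0.0,0.073]],[[0.434,0.024,-0.005],[0.0,-0.0,0.073]],[[0.434,-0.01,-0.005],[0.0,-0.0,0.073]],[[0.432,-0.043,-0.005],[0.0,-0.0,0.073]],[[0.428,-0.076,-0.006],[0.0,-0.0,0.073]],[[0.421,-0.109,-0.006],[0.0,-0.0,0.073]],[[0.411,-0.141,-0.006],[0.0,-0.0,0.073]],[[0.399,-0.172,-0.006],[0.0,-0.0,0.073]]]
```

Call:
move_arm --increments '[[[0.295, 0.32, -0.02], [0, 0, 0.073]], [[0.32, 0.295, -0.02], [0, 0, 0.073]], [[0.34, 0.27, -0.01], [0, 0, 0.073]], [[0.36, 0.24, 0], [0, 0, 0.073]], [[0.38, 0.215, 0], [0, 0, 0.073]], [[0.39, 0.185, 0], [0, 0, 0.073]], [[0.41, 0.155, 0], [0, 0, 0.073]], [[0.42, 0.12, 0], [0, 0, 0.073]], [[0.425, 0.09, 0], [0, 0, 0.073]], [[0.43, 0.06, 0], [0, 0, 0.073]]]' --hand 45

```text
t: 1.1
tool_pos: [0.3604, 0.0736, 0.2327]
tool_rot: [2.576, -1.782, 0.003]
wrist_force: [0.6, -0.3, 0.4]
grip_width: 0.0451
```

```bash
python3 - <<'E'
from h import *
print(bot.get_obs()['tool_pos'],bot.get_obs()['t'])
plan([0.46,-0.2,0.24])
E
```

```text
[0.36036879 0.07364402 0.23270444] 1.1
n 7 d [ 0.0996 -0.2736  0.0073] w deg [ 0.3  -0.5  29.96]
[[[0.416,0.005,-0.007],[0.001,-0.001,0.071]],[[0.415,-0.026,-0.008],[0.001,-0.001,0.071]],[[0.412,-0.057,-0.008],[0.001,-0.001,0.071]],[[0.407,-0.088,-0.009],[0.001,-0.001,0.071]],[[0.399,-0.118,-0.009],[0.001,-0.001,0.071]],[[0.389,-0.147,-0.01],[0.001,-0.001,0.071]],[[0.377,-0.176,-0.01],[0.001,-0.001,0.071]]]
```

Call:
move_arm --increments '[[[0.416, 0.005, -0.01], [0.001, -0.001, 0.071]], [[0.415, -0.026, -0.01], [0.001, -0.001, 0.071]], [[0.412, -0.057, -0.01], [0.001, -0.001, 0.071]], [[0.407, -0.088, -0.01], [0.001, -0.001, 0.071]], [[0.4, -0.118, -0.01], [0.001, -0.001, 0.071]], [[0.39, -0.147, -0.01], [0.001, -0.001, 0.071]], [[0.377, -0.176, -0.01], [0.001, -0.001, 0.071]], [[0, 0, 0], [0, 0, 0]]]'

```text
t: 1.9
tool_pos: [0.4573, -0.2178, 0.2382]
tool_rot: [2.001, -2.421, -0.002]
wrist_force: [0.0, 0.4, 0.1]
grip_width: 0.0452
```

```bash
python3 - <<'E'
from h import *
snap('wrist','w1');z=load('w1');print(z['K'],z['T'])
print('pred head',proj(z,np.array([.470,-.212,.085])))
print(bot.get_obs()['tool_pos'])
E
```

```text
[[377.81123897   0.         282.07976545]
 [  0.         377.81123897 208.43009455]
 [  0.           0.           1.        ]] [[-0.98234619  0.17783154  0.05806812  0.44318867]
 [ 0.18703988  0.92790322  0.32250845 -0.30039368]
 [ 0.00347058  0.327676   -0.94478378  0.38020611]
 [ 0.          0.          0.          1.        ]]
pred head [268.84046914 196.27411223]
[ 0.45679588 -0.216162    0.23823647]
```

View pics/w1.png

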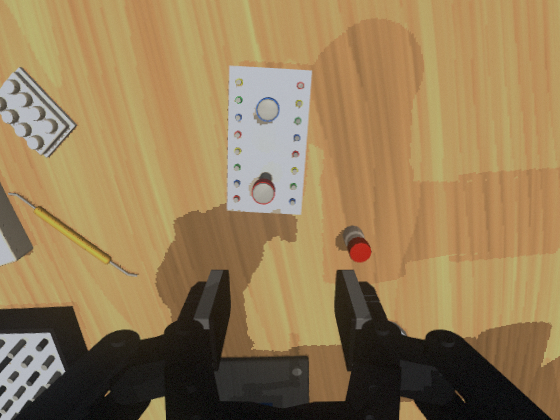

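```bash
python3 - <<'E'
from h import *
z=load('w1')
cv2.imwrite('pics/z3.png',cv2.resize(z['im'][85:220,215:325,::-1],(660,810),interpolation=2)[:600*810//600][:,:] if 0 else cv2.resize(z['im'][160:215,230:300,::-1],(770,605),interpolation=2)[:600])
for u,v in((263,189),(262,190),(264,191)): print(onz(z,u,v,.092),pt(z,u,v))
E
```

```text
[ 0.47271967 -0.22089348  0.092     ] [ 0.47284943 -0.22054414  0.09073357]
[ 0.47366751 -0.22023405  0.092     ] [ 0.47366308 -0.22024571  0.09204191]
[ 0.47227428 -0.21912372  0.092     ] [ 0.4723308  -0.21896578  0.0914399 ]
```

View pics/z3.png

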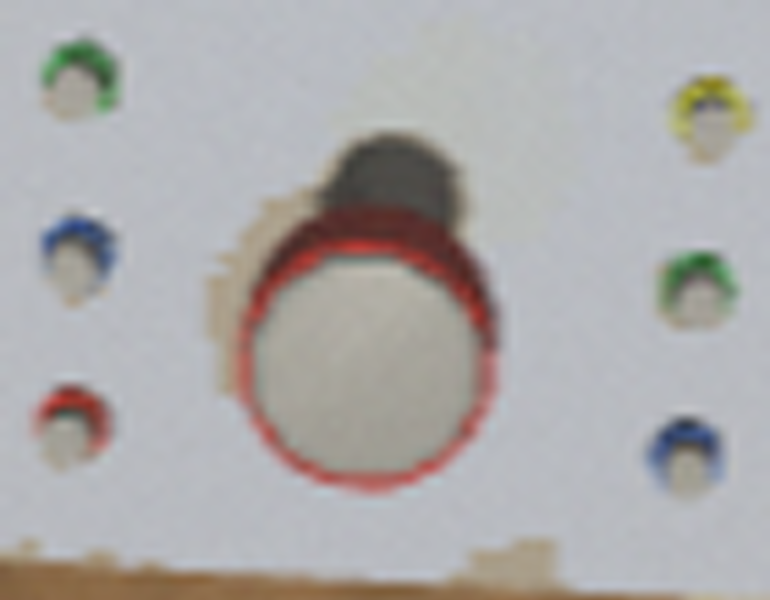

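```bash
python3 - <<'E'
from h import *
snap('wrist','w2');z=load('w2')
im=z['im'];hsv=cv2.cvtColor(im,cv2.COLOR_RGB2HSV)
m=(cv2.inRange(hsv,(0,90,50),(10,255,255))|cv2.inRange(hsv,(170,90,50),(180,255,255)));k=np.zeros_like(m);k[170:215,245:285]=m[170:215,245:285]
v,u=np.nonzero(k);print(u.min(),u.max(),v.min(),v.max())
uc=(u.min()+u.max())/2; vc=v.max()-11  # bottom edge
print(bot.get_obs()['tool_pos'],onz(z,uc,v.max(),.092),onz(z,u.min(),vc,.092),onz(z,u.max(),vc,.092))
o=bot.get_obs();print(o['t'])
plan([0.4725,-0.2175,0.13],maxs=30)
E
```

```text
250 273 177 201
[ 0.4566223  -0.21485175  0.23855684] [ 0.47544061 -0.20951715  0.092     ] [ 0.48256671 -0.2202243   0.092     ] [ 0.46460743 -0.21681724  0.092     ]
2.0
n 4 d [ 0.0159 -0.0026 -0.1086] w deg [ 0.07  0.09 -1.29]
[[[-0.0,-0.041,0.271],[0.0,0.0,-0.005]],[[-0.0,-0.04,0.271],[0.0,0.0,-0.005]],[[-0.0,-0.04,0.271],[0.0,0.0,-0.005]],[[-0.0,-0.04,0.271],[0.0,0.0,-0.005]]]
```

Call:
move_arm --increments '[[[0.01, -0.042, 0.27], [0, 0, -0.005]], [[0.01, -0.042, 0.27], [0, 0, -0.005]], [[0.01, -0.042, 0.27], [0, 0, -0.005]], [[0.01, -0.042, 0.27], [0, 0, -0.005]], [[0, 0, 0], [0, 0, 0]], [[0, 0, 0], [0, 0, 0]]]'

```text
t: 2.6
tool_pos: [0.4727, -0.2161, 0.1301]
tool_rot: [-2.043, 2.382, -0.001]
wrist_force: [-0.1, 0.1, 0.3]
grip_width: 0.0451
```

```bash
python3 - <<'E'
from h import *
snap('wrist','w3');z=load('w3')
im=z['im'];print('pred',proj(z,np.array([.4735,-.2183,.092])))
plan([0.4735,-0.2183,0.067],maxs=30)
E
```

```text
pred [282.3579055 243.1471459]
n 3 d [ 0.0009 -0.0024 -0.063 ] w deg [-0.18  0.16  0.52]
[[[0.008,-0.003,0.21],[-0.001,0.001,0.003]],[[0.008,-0.004,0.21],[-0.001,0.001,0.003]],[[0.008,-0.004,0.21],[-0.001,0.001,0.003]]]
```

View pics/w3.png

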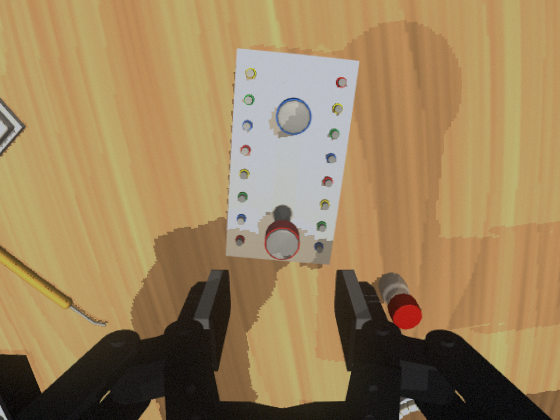

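Call:
move_arm --increments '[[[0.008, -0.003, 0.21], [0, 0, 0.003]], [[0.008, -0.004, 0.21], [0, 0, 0.003]], [[0.008, -0.004, 0.2], [0, 0, 0.003]], [[0, 0, 0], [0, 0, 0]]]'

```text
t: 3.05
tool_pos: [0.4783, -0.2179, 0.0746]
tool_rot: [-2.029, 2.382, -0.019]
wrist_force: [-0.7, -0.2, -0.3]
grip_width: 0.045
```

```bash
python3 - <<'E'
from h import *
plan([0.4735,-0.2183,0.067])
E
```

```text
n 1 d [-0.0048 -0.0004 -0.0076] w deg [-0.98  0.1   0.15]
[[[0.011,0.048,0.075],[-0.016,0.002,0.003]]]
```

Call:
move_arm --increments '[[[0.01, 0.045, 0.07], [-0.016, 0.002, 0.003]], [[0, 0, 0], [0, 0, 0]]]'

```text
t: 3.25
tool_pos: [0.4752, -0.2184, 0.0705]
tool_rot: [-2.034, 2.392, -0.006]
wrist_force: [-0.4, 0.4, -0.1]
grip_width: 0.0451
```

```bash
python3 - <<'E'
from h import *
plan([0.4735,-0.2183,0.067]);o=bot.get_obs();print(o['tool_pos'],o['joint_vel'],o['qpos'])
E
```

```text
n 1 d [-0.0017  0.0001 -0.0035] w deg [-0.23 -0.07  0.03]
[[[0.002,0.017,0.035],[-0.004,-0.001,0.0]]]
[ 0.47521876 -0.21839035  0.07046435] [ 0.00523642 -0.03548302  0.04519293  0.01885822 -0.01107119  0.00061206] [-0.13016268  0.30805326 -0.24937239  0.0015068  -1.00945898 -0.0324672 ]
```

Call:
move_arm --increments '[[[0, 0.017, 0.045], [-0.004, 0, 0]], [[0, 0, 0], [0, 0, 0]]]'

```text
t: 3.45
tool_pos: [0.4747, -0.2183, 0.0677]
tool_rot: [-2.035, 2.393, -0.005]
wrist_force: [-0.4, -0.3, 0.1]
grip_width: 0.045
```

Call:
move_arm --increments '[[[0, 0, 0], [0, 0, 0]], [[0, 0, 0], [0, 0, 0]], [[0, 0, 0], [0, 0, 0]], [[0, 0, 0], [0, 0, 0]], [[0, 0, 0], [0, 0, 0]]]' --hand 10 --squeeze 40

```text
t: 3.95
tool_pos: [0.4748, -0.2185, 0.0686]
tool_rot: [-2.034, 2.392, -0.006]
wrist_force: [-1.0, 0.6, 0.4]
grip_width: 0.0164
```

```bash
python3 - <<'E'
from h import *
plan([0.4735,-0.2183,0.067]);o=bot.get_obs();print(o['wrist_force'],o['moment'])
snap('wrist','w4')
plan([0.4735,-0.2183,0.16],maxs=20)
E
```

```text
n 1 d [-0.0013  0.0002 -0.0016] w deg [-0.21 -0.1   0.05]
[[[0.0,0.013,0.016],[-0.003,-0.002,0.001]]]
[-1.02151362  0.56489168  0.37014293] [0.04959809 0.10447988 0.01791609]
n 5 d [-0.0013  0.0002  0.0914] w deg [-0.21 -0.1   0.06]
[[[0.0,0.002,-0.183],[-0.001,-0.0,0.0]],[[0.0,0.002,-0.183],[-0.001,-0.0,0.0]],[[0.0,0.002,-0.183],[-0.001,-0.0,0.0]],[[0.0,0.002,-0.183],[-0.001,-0.0,0.0]],[[0.0,0.003,-0.183],[-0.001,-0.0,0.0]]]
```

View pics/w4.png

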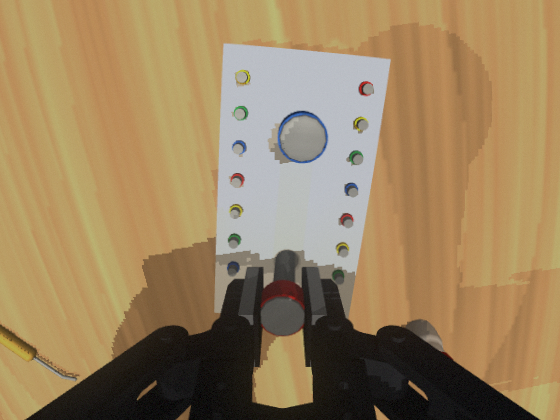

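Call:
move_arm --increments '[[[0, 0, -0.1], [0, 0, 0]], [[0, 0, -0.2], [0, 0, 0]], [[0, 0, -0.2], [0, 0, 0]], [[0, 0, -0.3], [0, 0, 0]], [[0, 0, -0.4], [0, 0, 0]], [[0, 0, -0.4], [0, 0, 0]], [[0, 0, 0], [0, 0, 0]]]' --squeeze 50

```text
t: 4.7
tool_pos: [0.4741, -0.2186, 0.2382]
tool_rot: [-2.034, 2.392, -0.009]
wrist_force: [0.2, -0.4, -0.3]
grip_width: 0.016
```

```bash
python3 - <<'E'
from h import *
o=bot.get_obs();print(o['tool_pos'],o['wrist_force'],o['moment'])
snap('wrist','w5')
plan([0.555,0.07,0.225],maxs=40)
E
```

```text
[ 0.47413642 -0.21861513  0.23815711] [ 0.24960584 -0.40656425 -0.26419916] [ 0.0386226  -0.05194234  0.03409424]
n 8 d [ 0.0818  0.2878 -0.0104] w deg [-0.07 -0.08  0.04]
[[[-0.372,-0.043,0.013],[-0.0,-0.0,0.0]],[[-0.372,-0.043,0.013],[-0.0,-0.0,0.0]],[[-0.372,-0.043,0.013],[-0.0,-0.0,0.0]],[[-0.372,-0.043,0.013],[-0.0,-0.0,0.0]],[[-0.372,-0.043,0.013],[-0.0,-0.0,0.0]],[[-0.372,-0.043,0.013],[-0.0,-0.0,0.0]],[[-0.372,-0.043,0.013],[-0.0,-0.0,0.0]],[[-0.372,-0.043,0.013],[-0.0,-0.0,0.0]]]
```

View pics/w5.png

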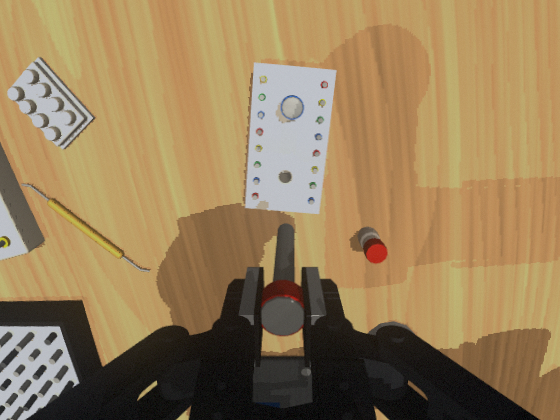

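```bash
python3 - <<'E'
from h import *
z=load('w5');T=np.array([0.4741,-.2186,.2382])
for dz in(.0187+.007,.0187,-.0613): print(proj(z,T+[0,0,dz]))
plan([0.57,0.145,0.225],n=10)
E
```

```text
[285.14927699 320.27052675]
[285.07429626 309.38590897]
[284.51839375 230.41180598]
n 10 d [ 0.0968  0.3628 -0.0104] w deg [-0.07 -0.08  0.04]
[[[-0.374,-0.037,0.01],[-0.0,-0.0,0.0]],[[-0.374,-0.037,0.01],[-0.0,-0.0,0.0]],[[-0.374,-0.037,0.01],[-0.0,-0.0,0.0]],[[-0.374,-0.037,0.01],[-0.0,-0.0,0.0]],[[-0.374,-0.037,0.01],[-0.0,-0.0,0.0]],[[-0.374,-0.037,0.01],[-0.0,-0.0,0.0]],[[-0.374,-0.037,0.01],[-0.0,-0.0,0.0]],[[-0.374,-0.037,0.01],[-0.0,-0.0,0.0]],[[-0.374,-0.037,0.01],[-0.0,-0.0,0.0]],[[-0.374,-0.037,0.01],[-0.0,-0.0,0.0]]]
```

Call:
move_arm --increments '[[[-0.37, -0.037, 0.01], [0, 0, 0]], [[-0.37, -0.037, 0.01], [0, 0, 0]], [[-0.37, -0.037, 0.01], [0, 0, 0]], [[-0.37, -0.037, 0.01], [0, 0, 0]], [[-0.37, -0.037, 0.01], [0, 0, 0]], [[-0.37, -0.037, 0.01], [0, 0, 0]], [[-0.37, -0.037, 0.01], [0, 0, 0]], [[-0.37, -0.037, 0.01], [0, 0, 0]], [[-0.37, -0.037, 0.01], [0, 0, 0]], [[-0.37, -0.037, 0.01], [0, 0, 0]], [[0, 0, 0], [0, 0, 0]], [[0, 0, 0], [0, 0, 0]]]'

```text
t: 5.95
tool_pos: [0.5669, 0.1552, 0.2145]
tool_rot: [2.021, -2.386, -0.012]
wrist_force: [0.2, -1.2, -0.6]
grip_width: 0.0159
```

```bash
python3 - <<'E'
from h import *
snap('wrist','w6');z=load('w6');o=bot.get_obs();print(o['tool_pos'])
plan([0.57,0.145,0.225])
E
```

```text
[0.56673686 0.15504433 0.21420388]
n 1 d [ 0.0033 -0.01    0.0108] w deg [ 0.91 -0.37 -0.18]
[[[0.094,-0.047,-0.108],[0.015,-0.006,-0.003]]]
```

View pics/w6.png

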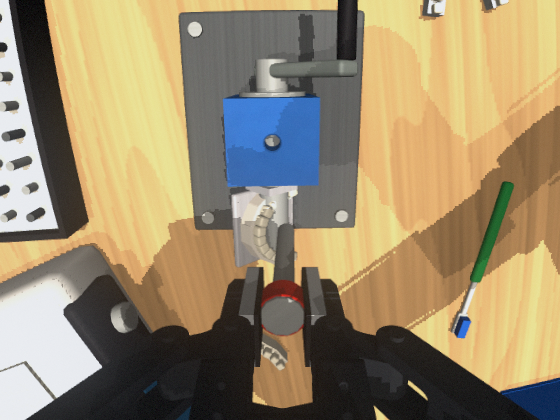

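```bash
python3 - <<'E'
from h import *
snap('wrist','w7')
z=load('w7');im=z['im'];o=bot.get_obs();T=o['tool_pos'];print(T)
c=im[120:165,250:295,::-1];t=im[210:330,240:330,::-1]
cv2.imwrite('pics/z4.png',np.hstack([cv2.resize(c,(360,360),interpolation=2),cv2.resize(t,(270,360),interpolation=2)]))
hsv=cv2.cvtColor(im,cv2.COLOR_RGB2HSV)
m=cv2.inRange(hsv,(100,120,50),(125,255,255));m[250:]=0
cs,_=cv2.findContours(m,0,1);cc=max(cs,key=cv2.contourArea);r=cv2.minAreaRect(cc);b=cv2.boxPoints(r);print(b)
P=[onz(z,*p,.101) for p in b];print(np.round(P,4),'mean',np.mean(P,0)); 
for i in range(4): d=P[(i+1)%4]-P[i]; print(np.linalg.norm(d),np.arctan2(d[1],d[0]))
g=cv2.cvtColor(im,cv2.COLOR_RGB2GRAY);roi=hsv[:,:,1].copy()
mm=(m==0).astype(np.uint8);k=np.zeros_like(mm);k[125:158,255:290]=mm[125:158,255:290]
n,l,s,ce=cv2.connectedComponentsWithStats(k);print([(s[i].tolist(),ce[i]) for i in range(1,n)])
print(onz(z,272,141,.101))
E
```

```text
[0.56678868 0.15436427 0.21468052]
[[221.93217  95.18407]
 [318.94107  93.81773]
 [320.2245  184.9405 ]
 [223.2156  186.30684]]
[[0.5925 0.0752 0.101 ]
 [0.5297 0.0849 0.101 ]
 [0.5373 0.1464 0.101 ]
 [0.6046 0.1359 0.101 ]] mean [0.56603456 0.11060022 0.101     ]
0.06353981687769795 2.98848435946656
0.06199218403427045 1.448885605211468
0.06808870024076728 -0.15501526095890553
0.06188745033394577 -1.7661724219753616
[([264, 135, 16, 12, 144], array([271.59722222, 140.67361111]))]
[0.56539599 0.11041686 0.101     ]
```

View pics/z4.png

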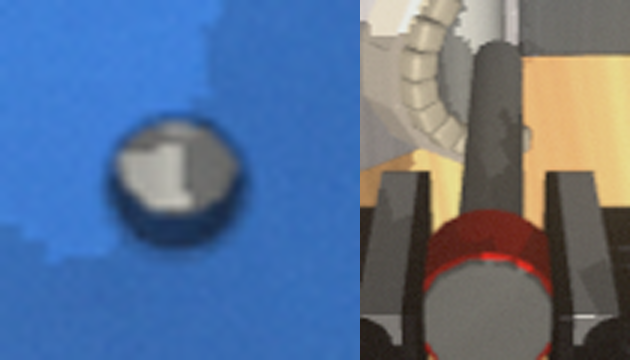

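```bash
python3 - <<'E'
from h import *
z=load('w7');o=bot.get_obs();T=o['tool_pos'];r=R.from_rotvec(o['tool_rot'])
for s in (.0613,.0635):
  for rad in ((0,0),(.005,0),(-.005,0),(0,.005),(0,-.005)):
    print(s,rad,proj(z,T+r.apply([rad[0],rad[1],s])))
for e in ((0,0),(.009,0),(-.009,0),(0,.009),(0,-.009)): print('headtop',proj(z,T+r.apply([e[0],e[1],-.0247])))
im=z['im'];g=im[225:300,255:315].astype(int)
for v in (226,230,235,240,250,260): print(v,im[v,262:310].sum(1).tolist())
E
```

```text
0.0613 (0, 0) [283.57799696 229.30310237]
0.0613 (0.005, 0) [283.60645103 221.25225197]
0.0613 (-0.005, 0) [283.5498456  237.22907244]
0.0613 (0, 0.005) [292.20011147 229.30950286]
0.0613 (0, -0.005) [274.95429018 229.29454386]
0.0635 (0, 0) [283.55514194 227.87798582]
0.0635 (0.005, 0) [283.58312951 219.89203335]
0.0635 (-0.005, 0) [283.52744922 235.74158461]
0.0635 (0, 0.005) [292.0965376  227.88453204]
0.0635 (0, -0.005) [275.01219095 227.86946654]
headtop [284.9918354  317.87399561]
headtop [285.11312358 296.88983755]
headtop [284.87456247 337.78227782]
headtop [309.4523919  317.82185959]
headtop [260.51465827 317.83273447]
226 [475, 479, 464, 468, 408, 323, 378, 383, 383, 394, 405, 412, 405, 400, 391, 492, 539, 393, 228, 241, 248, 260, 257, 262, 268, 274, 284, 283, 288, 284, 251, 211, 250, 298, 297, 279, 293, 300, 296, 305, 331, 319, 331, 325, 324, 321, 323, 325]
230 [500, 485, 483, 407, 302, 337, 372, 379, 380, 395, 408, 406, 414, 402, 399, 333, 212, 224, 224, 247, 253, 262, 262, 272, 264, 279, 285, 288, 291, 291, 280, 299, 402, 481, 479, 507, 528, 537, 534, 532, 535, 520, 525,
[... 305 characters left out ...]
 312, 348, 380, 392, 402, 409, 408, 405, 340, 229, 224, 233, 246, 248, 255, 265, 271, 271, 282, 281, 277, 282, 284, 287, 278, 301, 442, 538, 542, 540, 529, 524, 533, 536, 542, 540, 534, 532, 536, 536, 537, 540]
250 [545, 521, 504, 490, 490, 454, 436, 492, 516, 464, 373, 339, 378, 353, 230, 213, 225, 237, 243, 251, 255, 265, 267, 269, 276, 260, 231, 235, 257, 279, 256, 223, 394, 523, 537, 540, 542, 539, 531, 525, 532, 538, 534, 532, 535, 531, 532, 535]
260 [547, 515, 512, 506, 494, 499, 500, 503, 477, 453, 502, 528, 434, 250, 211, 222, 222, 231, 244, 253, 264, 266, 265, 267, 276, 256, 236, 230, 229, 224, 217, 222, 361, 470, 507, 534, 537, 536, 536, 540, 530, 531, 534, 539, 535, 538, 535, 534]
```

```bash
cat >> h.py <<'E'
TIPT=None
E
python3 - <<'E'
from h import *
z=load('w7');o=bot.get_obs();T=o['tool_pos'];r=R.from_rotvec(o['tool_rot'])
zt=T[2]-.0625
tip=onz(z,285.7,229.5,zt);lt=r.inv().apply(tip-T);print('tip tool',lt)
bore=onz(z,271.6,142.0,.101);print('bore',bore)
des=desR(PSI)
tgt=bore-des.apply(lt)+np.array([0,0,.012]);print('tcp tgt tip 12mm over mouth',tgt)
plan(tgt,n=4)
E
```

```text
tip tool [-0.00062373  0.00124755  0.06252373]
bore [0.56577884 0.11103944 0.101     ]
tcp tgt tip 12mm over mouth [0.5669092  0.1102223  0.17552373]
n 4 d [ 0.0001 -0.0441 -0.0392] w deg [ 0.88 -0.36 -0.23]
[[[0.108,-0.02,0.098],[0.004,-0.002,-0.001]],[[0.108,-0.02,0.098],[0.004,-0.002,-0.001]],[[0.109,-0.019,0.098],[0.004,-0.002,-0.001]],[[0.109,-0.019,0.098],[0.004,-0.002,-0.001]]]
```

Call:
move_arm --increments '[[[0.11, -0.02, 0.07], [0.004, -0.002, -0.001]], [[0.11, -0.02, 0.07], [0.004, -0.002, -0.001]], [[0.11, -0.02, 0.07], [0.004, -0.002, -0.001]], [[0.11, -0.02, 0.07], [0.004, -0.002, -0.001]], [[0, 0, 0], [0, 0, 0]], [[0, 0, 0], [0, 0, 0]]]'

```text
t: 6.65
tool_pos: [0.5659, 0.1007, 0.1844]
tool_rot: [-2.026, 2.397, -0.001]
wrist_force: [-0.4, -0.1, -0.2]
grip_width: 0.0163
```

```bash
python3 - <<'E'
from h import *
o=bot.get_obs();print(o['tool_pos'])
snap('wrist','w8');snap('scene','s8')
plan([0.5669,0.1102,0.1755])
a=load('w8')['im'][100:330,190:370,::-1];b=load('s8')['im'][110:260,250:400,::-1]
cv2.imwrite('pics/z5.png',np.hstack([cv2.resize(a,(400,511)),cv2.resize(b,(400,511)[:1]*2) if 0 else cv2.resize(b,(400,511))]))
E
```

```text
[0.56586198 0.10070571 0.18438992]
n 1 d [ 0.0009  0.0088 -0.009 ] w deg [-0.15  0.14 -0.26]
[[[-0.088,0.006,0.091],[-0.002,0.002,-0.004]]]
```

View pics/z5.png

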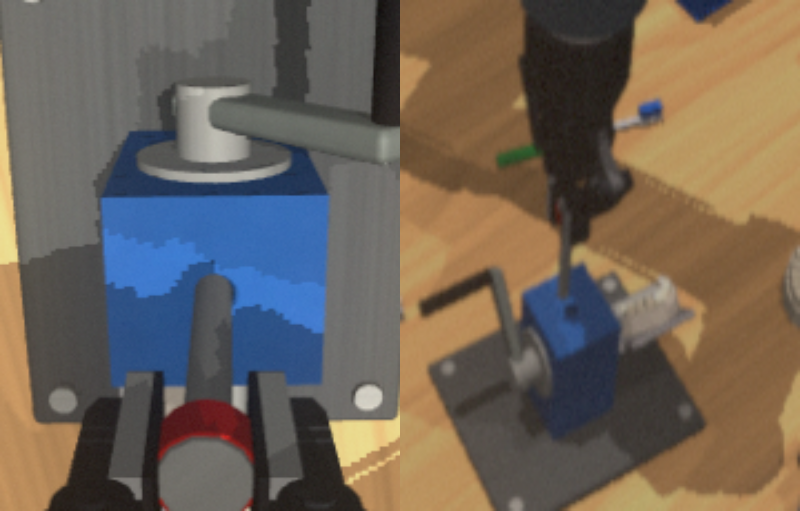

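Call:
move_arm --increments '[[[-0.04, 0.005, 0], [-0.002, 0.002, -0.004]], [[-0.04, 0, 0], [0, 0, 0]], [[0, 0, 0], [0, 0, 0]], [[0, 0, 0], [0, 0, 0]]]'

```text
t: 7.15
tool_pos: [0.5675, 0.1116, 0.1851]
tool_rot: [-2.035, 2.391, -0.001]
wrist_force: [0.0, -0.5, -0.8]
grip_width: 0.016
```

```bash
python3 - <<'E'
from h import *
o=bot.get_obs();print(o['tool_pos'])
snap('wrist','w9');snap('scene','s9')
plan([0.5669,0.1102,0.1755])
a=load('w9')['im'][100:330,190:370,::-1];b=load('s9')['im'][110:260,250:400,::-1]
cv2.imwrite('pics/z6.png',np.hstack([cv2.resize(a,(400,511)),cv2.resize(b,(400,511)[:1]*2) if 0 else cv2.resize(b,(400,511))]))
E
```

```text
[0.56752093 0.11162139 0.1851336 ]
n 1 d [-0.0005 -0.0012 -0.0096] w deg [-0.08  0.06  0.1 ]
[[[0.013,0.004,0.096],[-0.001,0.001,0.002]]]
```

View pics/z6.png

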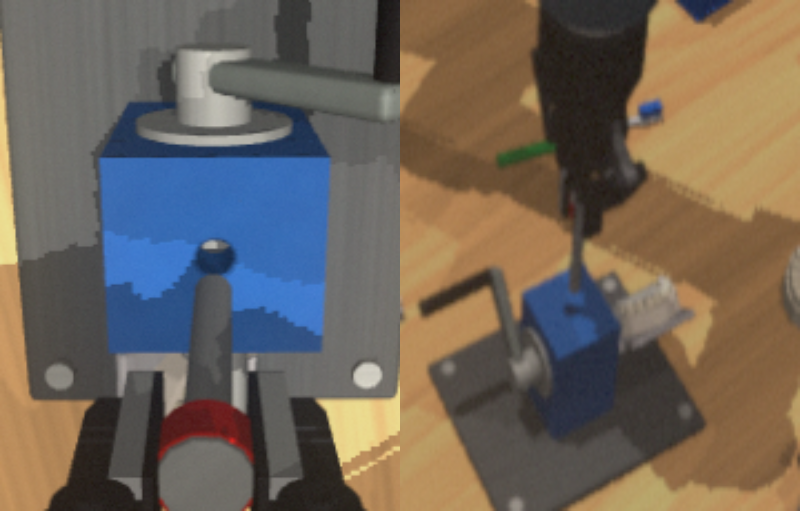

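```bash
python3 - <<'E'
from h import *
z=load('w9');o=bot.get_obs();T=o['tool_pos'];r=R.from_rotvec(o['tool_rot'])
im=z['im']
hsv=cv2.cvtColor(im,cv2.COLOR_RGB2HSV)
print(cv2.fitEllipse(np.array([[0,0],[1,0],[2,1],[0,2],[1,1.5]],np.float32))[0] if 0 else '')
g=cv2.cvtColor(im,cv2.COLOR_RGB2GRAY)
for v in (212,214,215,216,218): print(v,g[v,272:302].tolist())
print(g[202:240,286].tolist())
for v in (228,232,236): print(v,g[v,270:302].tolist())
for uv in ((285.1,229.5),(285.5,229.5)): print(r.inv().apply(onz(z,*uv,T[2]-.0625)-T))
print(onz(z,286.2,214.7,.101))
E
```

```text
212 [114, 113, 113, 112, 113, 106, 88, 64, 51, 64, 72, 72, 71, 69, 69, 71, 70, 70, 64, 51, 43, 46, 60, 78, 88, 97, 98, 97, 98, 99]
214 [113, 112, 114, 113, 107, 90, 66, 46, 53, 51, 53, 50, 54, 53, 50, 51, 48, 48, 44, 42, 44, 43, 48, 63, 81, 98, 98, 100, 97, 98]
215 [112, 114, 113, 114, 105, 90, 65, 45, 52, 52, 51, 52, 51, 55, 47, 48, 48, 46, 45, 44, 44, 43, 50, 64, 82, 98, 101, 98, 99, 99]
216 [112, 112, 114, 112, 105, 85, 65, 44, 47, 43, 47, 51, 52, 51, 50, 53, 50, 47, 47, 43, 40, 38, 42, 58, 82, 98, 101, 101, 100, 101]
218 [115, 114, 113, 99, 73, 63, 52, 43, 45, 42, 44, 49, 51, 50, 53, 53, 47, 45, 42, 43, 42, 42, 59, 75, 86, 98, 107, 108, 101, 99]
[98, 102, 100, 99, 99, 83, 137, 182, 182, 177, 69, 70, 50, 47, 50, 53, 53, 48, 46, 44, 43, 65, 84, 87, 89, 85, 87, 88, 85, 84, 87, 87, 86, 87, 88, 86, 89, 85]
228 [75, 73, 77, 75, 74, 78, 74, 73, 68, 68, 69, 76, 81, 81, 83, 85, 87, 85, 91, 89, 89, 90, 90, 96, 109, 115, 112, 114, 114, 114, 112, 114]
232 [74, 78, 75, 77, 75, 76, 77, 72, 65, 69, 76, 75, 80, 83, 84, 86, 87, 88, 90, 93, 93, 90, 92, 90, 102, 114, 112, 113, 113, 113, 115, 113]
236 [79, 77, 78, 78, 76, 74, 73, 68, 64, 72, 74, 78, 80, 84, 85, 84, 88, 88, 88, 92, 92, 92, 90, 92, 101, 109, 112, 111, 113, 112, 112, 112]
[-0.00035422  0.00065305  0.06249954]
[-0.00035394  0.00088694  0.06249919]
[0.56589253 0.11075677 0.101     ]
```

Call:
move_arm --increments '[[[0.01, 0.009, 0.06], [0, 0, 0.002]], [[0, 0, 0.06], [0, 0, 0]], [[0, 0, 0], [0, 0, 0]], [[0, 0, 0], [0, 0, 0]]]'

```text
t: 7.65
tool_pos: [0.566, 0.1103, 0.1716]
tool_rot: [-2.032, 2.394, -0.0]
wrist_force: [0.2, 0.5, -0.4]
grip_width: 0.016
```

```bash
python3 - <<'E'
from h import *
o=bot.get_obs();print(o['tool_pos'])
plan([0.5665,0.1108,0.1635])
snap('wrist','w10');snap('scene','s10')
a=load('w10')['im'][100:330,190:370,::-1];b=load('s10')['im'][150:240,270:360,::-1]
cv2.imwrite('pics/z7.png',np.hstack([cv2.resize(a,(400,511)),cv2.resize(b,(400,511)[:1]*2) if 0 else cv2.resize(b,(400,511))]))
E
```

```text
[0.56601243 0.110274   0.17161881]
n 1 d [ 0.0005  0.0005 -0.0081] w deg [-0.05  0.04 -0.04]
[[[-0.006,-0.004,0.081],[-0.001,0.001,-0.001]]]
```

View pics/z7.png

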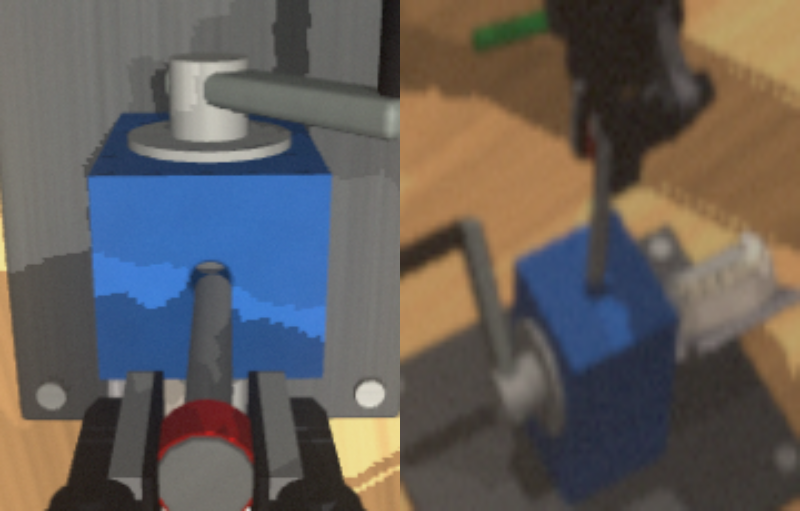

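Call:
move_arm --increments '[[[-0.004, -0.002, 0.05], [0, 0, 0]], [[0, 0, 0.04], [0, 0, 0]], [[0, 0, 0.02], [0, 0, 0]]]'

```text
t: 8.05
tool_pos: [0.5667, 0.1108, 0.1604]
tool_rot: [-2.031, 2.393, -0.001]
wrist_force: [0.5, 0.0, -0.5]
grip_width: 0.0161
```

Call:
move_arm --increments '[[[0, 0, 0.03], [0, 0, 0]], [[0, 0, 0.03], [0, 0, 0]], [[0, 0, 0.02], [0, 0, 0]]]'

```text
t: 8.35
tool_pos: [0.5666, 0.1108, 0.1514]
tool_rot: [-2.032, 2.394, -0.0]
wrist_force: [-0.5, 0.2, 0.3]
grip_width: 0.016
```

Call:
move_arm --increments '[[[0, 0, 0.03], [0, 0, 0]], [[0, 0, 0.02], [0, 0, 0]], [[0, 0, 0.01], [0, 0, 0]], [[0, 0, 0], [0, 0, 0]]]'

```text
t: 8.75
tool_pos: [0.5665, 0.1108, 0.1445]
tool_rot: [-2.032, 2.394, -0.0]
wrist_force: [-0.0, -0.6, -0.4]
grip_width: 0.0161
```

```bash
python3 - <<'E'
from h import *
o=bot.get_obs();print(o['tool_pos'],o['wrist_force'])
snap('scene','s11')
b=load('s11')['im'][130:240,260:370,::-1]
cv2.imwrite('pics/z8.png',cv2.resize(b,(550,550)))
E
```

```text
[0.56649239 0.11077883 0.14452883] [-3.24685707e-04 -6.36518639e-01 -4.16100694e-01]
```

View pics/z8.png

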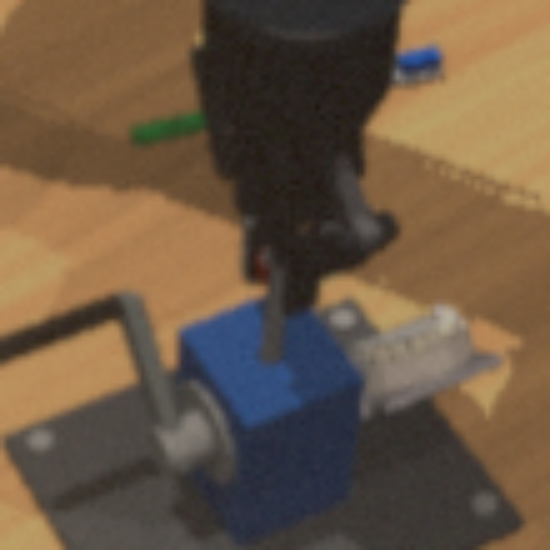

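Call:
move_arm --increments '[[[0, 0, 0], [0, 0, 0]], [[0, 0, 0], [0, 0, 0]], [[0, 0, 0], [0, 0, 0]], [[0, 0, 0], [0, 0, 0]]]' --hand 40

```text
t: 9.2
tool_pos: [0.5672, 0.1109, 0.1457]
tool_rot: [-2.031, 2.392, -0.002]
wrist_force: [0.4, -0.0, 1.0]
grip_width: 0.0403
```

Call:
move_arm --increments '[[[0, 0, -0.2], [0, 0, 0]], [[0, 0, -0.3], [0, 0, 0]], [[0, 0, -0.2], [0, 0, 0]], [[0, 0, 0], [0, 0, 0]], [[0, 0, 0], [0, 0, 0]]]'

```text
t: 9.7
tool_pos: [0.5665, 0.1106, 0.2175]
tool_rot: [-2.032, 2.394, -0.001]
wrist_force: [-0.3, -0.0, -0.2]
grip_width: 0.04
```

```bash
python3 - <<'E'
from h import *
o=bot.get_obs();print(o['tool_pos'],o['wrist_force'])
snap('scene','s12'); snap('wrist','w12')
b=load('s12')['im'][130:240,260:370,::-1]; a=load('w12')['im'][:,:,::-1]
cv2.imwrite('pics/z9.png',np.hstack([cv2.resize(b,(350,420)),a[:,60:500]]))
E
```

```text
[0.56645954 0.11057387 0.21750161] [-0.32633794 -0.02728233 -0.21347833]
```

View pics/z9.png

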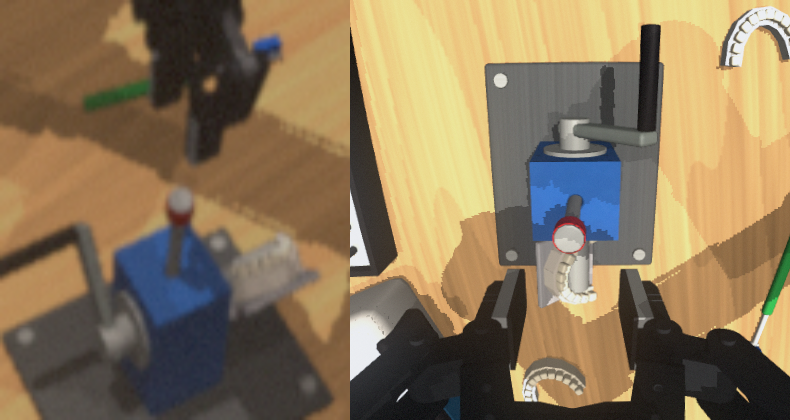

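```bash
cat >> h.py <<'E'
YAW=-0.157; B=np.array([.5658,.1112,0]); HR=R.from_euler('z',YAW)
def H(x,y,z): return B+HR.apply([x,y,z])   # holder frame -> world
def grip(th,y=-.085,dx=0,dz=0): return H(.07*np.sin(th)+dx,y,.062+.07*np.cos(th)+dz)
E
python3 - <<'E'
from h import *
z=load('w12')
for th in (-1,-.9,-.8,-.7,-.65): print(th,proj(z,grip(th,-.053)),proj(z,grip(th)),proj(z,grip(th,-.117)),grip(th))
hsv=cv2.cvtColor(z['im'],cv2.COLOR_RGB2HSV);g=z['im'].sum(2)
for v in (40,80,115): print(v,g[v,340:380].tolist())
E
```

```text
-1 [370.86748866 126.85773781] [373.68645871  78.30964164] [376.30490118  27.06840468] [0.49433125 0.03645525 0.09982116]
-0.9 [366.74373826 127.87455242] [369.48816666  78.24172718] [372.03284015  25.78663328] [0.49835127 0.03581887 0.1055127 ]
-0.8 [361.46842242 128.85115048] [364.08851962  78.16512172] [366.51337804  24.52694811] [0.50291243 0.03509683 0.11076947]
-0.7 [355.04806267 129.77172758] [357.49042464  78.08400027] [359.74610387  23.31632603] [0.50796915 0.03429634 0.11553895]
-0.65 [351.41815735 130.20597101] [353.75091546  78.04333664] [355.90283056  22.73865806] [0.51066774 0.03386914 0.11772587]
40 [578, 539, 544, 544, 551, 555, 559, 568, 565, 558, 298, 50, 56, 64, 79, 83, 86, 93, 99, 94, 111, 131, 141, 153, 150, 135, 110, 99, 76, 73, 526, 573, 574, 566, 564, 560, 568, 560, 563, 562]
80 [311, 304, 300, 308, 308, 310, 310, 303, 266, 130, 54, 60, 67, 88, 82, 90, 92, 91, 112, 129, 127, 141, 128, 105, 84, 86, 84, 84, 240, 304, 313, 288, 262, 445, 571, 575, 573, 571, 566, 567]
115 [300, 298, 291, 297, 300, 296, 295, 223, 67, 73, 89, 92, 93, 105, 104, 109, 116, 125, 115, 122, 117, 108, 104, 95, 93, 77, 190, 298, 306, 286, 250, 434, 553, 558, 555, 559, 562, 572, 570, 572]
```

```bash
python3 - <<'E'
from h import *
g=grip(-.72);print(g)
plan([g[0],g[1],.17],n=5)
E
```

```text
[0.50692052 0.03446234 0.1146264 ]
n 5 d [-0.0594 -0.0759 -0.0471] w deg [-0.07  0.02 -0.05]
[[[0.169,0.093,0.094],[-0.0,0.0,-0.0]],[[0.169,0.093,0.094],[-0.0,0.0,-0.0]],[[0.169,0.093,0.094],[-0.0,0.0,-0.0]],[[0.169,0.093,0.094],[-0.0,0.0,-0.0]],[[0.169,0.093,0.094],[-0.0,0.0,-0.0]]]
```

Call:
move_arm --increments '[[[0.17, 0.093, 0], [0, 0, 0]], [[0.17, 0.093, 0], [0, 0, 0]], [[0.17, 0.093, 0.05], [0, 0, 0]], [[0.17, 0.093, 0.15], [0, 0, 0]], [[0.09, 0.05, 0.15], [0, 0, 0]], [[0, 0, 0], [0, 0, 0]], [[0, 0, 0], [0, 0, 0]]]'

```text
t: 10.5
tool_pos: [0.5072, 0.0384, 0.1749]
tool_rot: [2.028, -2.388, -0.006]
wrist_force: [-1.0, -0.8, -0.0]
grip_width: 0.04
```

```bash
python3 - <<'E'
from h import *
g=grip(-.72);o=bot.get_obs();print(o['tool_pos'])
snap('wrist','w13')
plan([g[0],g[1],.17],n=1)
z=load('w13');print(proj(z,g),proj(z,grip(-.72,-.117)))
E
```

```text
[0.50717308 0.03838968 0.17490934]
n 1 d [-0.0002 -0.0041 -0.0048] w deg [ 0.52 -0.25 -0.03]
[[[0.041,-0.005,0.048],[0.009,-0.004,-0.0]]]
[282.39498903 224.86706623] [282.13595987 170.49560283]
```

View pics/w13.png

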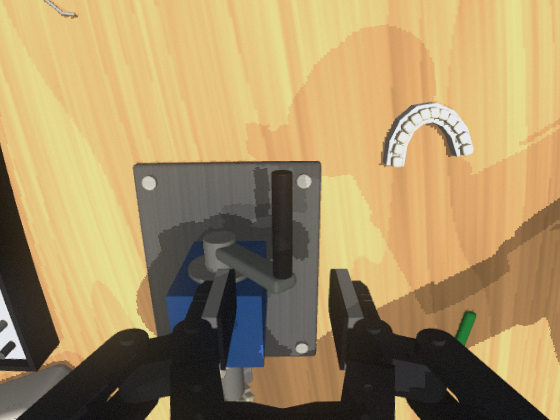

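Call:
move_arm --increments '[[[0.03, -0.005, 0.15], [0.008, -0.004, 0]], [[0, 0, 0.2], [0, 0, 0]], [[0, 0, 0.2], [0, 0, 0]], [[0, 0, 0.14], [0, 0, 0]], [[0, 0, 0.05], [0, 0, 0]], [[0, 0, 0], [0, 0, 0]]]'

```text
t: 11.15
tool_pos: [0.5128, 0.0391, 0.102]
tool_rot: [-2.034, 2.386, -0.006]
wrist_force: [-0.4, -1.0, 0.7]
grip_width: 0.04
```

```bash
python3 - <<'E'
from h import *
g=grip(-.72);o=bot.get_obs();print(o['tool_pos'])
plan([g[0],g[1],.096],n=1)
E
```

```text
[0.51276891 0.03907674 0.1019595 ]
n 1 d [-0.0058 -0.0046 -0.006 ] w deg [-0.4   0.14  0.17]
[[[0.055,0.051,0.059],[-0.007,0.002,0.003]]]
```

Correct the drift, then close to 20 mm around the bar.

Call:
move_arm --increments '[[[0.05, 0.05, 0.055], [-0.007, 0.002, 0.003]], [[0, 0, 0], [0, 0, 0]], [[0, 0, 0], [0, 0, 0]]]'

```text
t: 11.45
tool_pos: [0.5083, 0.0353, 0.098]
tool_rot: [-2.033, 2.392, -0.001]
wrist_force: [0.3, -0.0, 0.8]
grip_width: 0.0402
```

Call:
move_arm --increments '[[[0, 0, 0], [0, 0, 0]], [[0, 0, 0], [0, 0, 0]], [[0, 0, 0], [0, 0, 0]]]' --hand 20 --squeeze 20

```text
t: 11.75
tool_pos: [0.509, 0.0354, 0.0992]
tool_rot: [-2.032, 2.391, -0.003]
wrist_force: [0.0, 0.4, -0.8]
grip_width: 0.0202
```

```bash
python3 - <<'E'
from h import *
g=grip(-.72);o=bot.get_obs();print(o['tool_pos'],o['wrist_force'])
plan([g[0],g[1],.096],n=1)
snap('wrist','w14');snap('scene','s14')
a=load('w14')['im'][150:400,180:400,::-1];b=load('s14')['im'][110:240,240:370,::-1]
cv2.imwrite('pics/z10.png',np.hstack([cv2.resize(a,(400,455)),cv2.resize(b,(400,400)) if 0 else cv2.resize(b,(400,455))]))
E
```

```text
[0.50896925 0.03537185 0.09922343] [ 0.01627168  0.38443542 -0.75434749]
n 1 d [-0.002  -0.0009 -0.0032] w deg [-0.24  0.12  0.02]
[[[0.012,0.019,0.032],[-0.004,0.002,0.0]]]
```

View pics/z10.png

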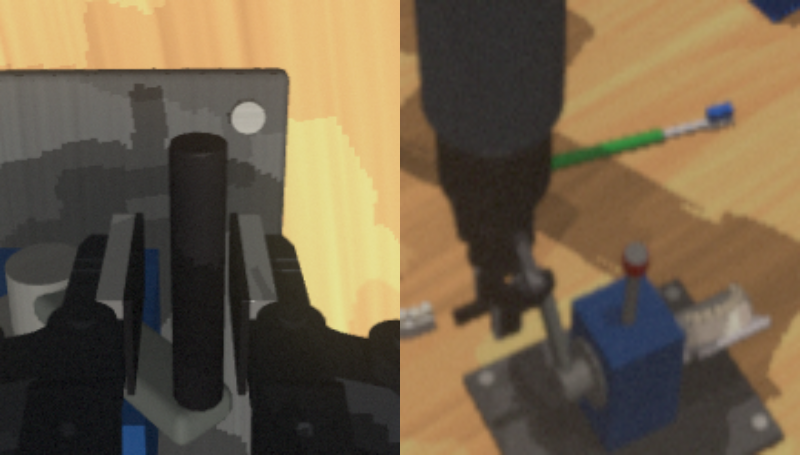

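Call:
move_arm --increments '[[[0, -0.03, -0.015], [0, 0, 0]], [[0, -0.03, -0.02], [0, 0, 0]], [[0, -0.03, -0.02], [0, 0, 0]], [[0, -0.03, -0.02], [0, 0, 0]], [[0, 0, 0], [0, 0, 0]]]'

```text
t: 12.35
tool_pos: [0.5158, 0.0341, 0.1047]
tool_rot: [2.03, -2.392, -0.012]
wrist_force: [0.3, 0.6, 0.4]
grip_width: 0.0202
```

```bash
cat >> h.py <<'E'
def lev():
    o=bot.get_obs();T=np.array(o['tool_pos']);q=HR.inv().apply(T-B);f=HR.inv().apply(o['wrist_force'])
    s=(q[0]+.010-.006-.010+.0)/.07  # pushing: bar centre = pad(-10)+6
    s=(q[0]-.010+.006)/.07; th=np.arcsin(np.clip(s,-1,1))
    print('t',o['t'],'holder xyz',q.round(4),'theta(if pushed)',round(th,3),'ideal z',round(.062+.07*np.cos(th)-.0187,4),'f_h',f.round(2),'grip',o['grip_width'])
    plan(H(q[0],-.085,.062+.07*np.cos(th)-.0187),n=1)
E
cat > look.py <<'E'
from h import *
import sys
lev()
f=sys.argv[1]; snap('scene',f)
b=load(f)['im'][120:240,250:370,::-1]
cv2.imwrite(f'pics/c{f}.png',cv2.resize(b,(480,480)))
E
python3 look.py s15
```

```text
t 12.35 holder xyz [-0.0373 -0.0839  0.1047] theta(if pushed) -0.631 ideal z 0.0998 f_h [0.21 0.61 0.38] grip 0.020161184032328007
n 1 d [-0.0002 -0.0011 -0.0049] w deg [ 0.51  0.08 -0.06]
[[[0.011,-0.001,0.049],[0.008,0.001,-0.001]]]
```

View pics/cs15.png

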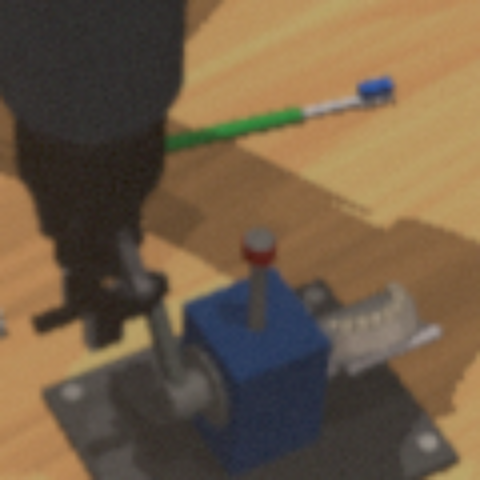

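Call:
move_arm --increments '[[[0.01, -0.03, 0.02], [0.007, 0, 0]], [[0, -0.03, 0], [0, 0, 0]], [[0, -0.03, -0.02], [0, 0, 0]], [[0, -0.03, -0.02], [0, 0, 0]]]'

```text
t: 12.8
tool_pos: [0.5219, 0.0315, 0.1053]
tool_rot: [2.027, -2.39, -0.015]
wrist_force: [-2.4, 1.2, -1.8]
grip_width: 0.0203
```

```bash
python3 -c "
from h import *
lev()"
```

```text
t 12.8 holder xyz [-0.0309 -0.0856  0.1053] theta(if pushed) -0.523 ideal z 0.104 f_h [-2.58  0.77 -1.75] grip 0.020296385554851387
n 1 d [ 0.0001  0.0005 -0.0014] w deg [ 0.71  0.03 -0.11]
[[[-0.006,-0.0,0.014],[0.012,0.001,-0.002]]]
```

Call:
move_arm --increments '[[[0, -0.04, -0.005], [0.012, 0, 0]], [[0, -0.04, -0.015], [0, 0, 0]], [[0, -0.04, -0.015], [0.005, 0, 0]], [[0, -0.04, -0.015], [0, 0, 0]]]'

```text
t: 13.2
tool_pos: [0.536, 0.0289, 0.111]
tool_rot: [-2.031, 2.395, -0.003]
wrist_force: [-3.9, 2.0, -1.1]
grip_width: 0.0197
```

```bash
python3 look.py s16
```

```text
t 13.2 holder xyz [-0.0165 -0.0859  0.111 ] theta(if pushed) -0.298 ideal z 0.1102 f_h [-4.14  1.4  -1.08] grip 0.01966332631066374
n 1 d [ 0.0001  0.0009 -0.0008] w deg [-0.14 -0.01 -0.11]
[[[-0.009,0.0,0.008],[-0.002,-0.0,-0.002]]]
```

View pics/cs16.png

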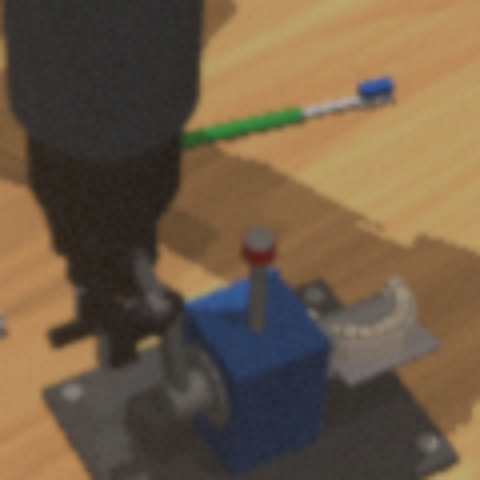

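```bash
cat > chk.py <<'E'
from h import *
import sys
lev()
f=sys.argv[1]; im,d,P=snap('scene',f)
def red(im):
    hsv=cv2.cvtColor(im,cv2.COLOR_RGB2HSV)
    m=cv2.inRange(hsv,(0,110,50),(10,255,255))|cv2.inRange(hsv,(170,110,50),(180,255,255))
    k=np.zeros_like(m);k[165:215,300:330]=m[165:215,300:330]
    v,u=np.nonzero(k);return len(v),u.mean().round(2),v.mean().round(2)
print('red',red(im),'ref',red(load('s15')['im']))
E
python3 chk.py s17
```

```text
t 13.25 holder xyz [-0.0157 -0.0859  0.1113] theta(if pushed) -0.286 ideal z 0.1105 f_h [-3.45 -0.27  2.14] grip 0.02000390536485663
n 1 d [ 0.0001  0.0009 -0.0008] w deg [-0.19 -0.01 -0.1 ]
[[[-0.009,0.0,0.008],[-0.003,-0.0,-0.002]]]
red (27, np.float64(314.07), np.float64(183.3)) ref (31, np.float64(314.13), np.float64(183.71))
```

Call:
move_arm --increments '[[[-0.005, -0.025, -0.005], [0, 0, 0]], [[0, -0.025, -0.005], [0, 0, 0]]]'

```text
t: 13.5
tool_pos: [0.5415, 0.028, 0.1125]
tool_rot: [-2.031, 2.395, -0.005]
wrist_force: [-4.7, 2.7, 2.3]
grip_width: 0.02
```

```bash
python3 chk.py s18
```

```text
t 13.5 holder xyz [-0.0109 -0.086   0.1125] theta(if pushed) -0.215 ideal z 0.1117 f_h [-5.06  1.93  2.32] grip 0.01998601783262843
n 1 d [ 0.0002  0.001  -0.0008] w deg [-0.18 -0.07 -0.1 ]
[[[-0.01,0.0,0.008],[-0.003,-0.001,-0.002]]]
red (27, np.float64(314.33), np.float64(183.56)) ref (31, np.float64(314.13), np.float64(183.71))
```

Call:
move_arm --increments '[[[-0.005, -0.025, 0], [0, 0, 0]], [[0, -0.025, 0], [0, 0, 0]]]'

```text
t: 13.75
tool_pos: [0.5471, 0.0272, 0.1127]
tool_rot: [-2.031, 2.395, -0.006]
wrist_force: [-4.5, 1.2, 3.0]
grip_width: 0.0201
```

```bash
python3 chk.py s19
```

```text
t 13.75 holder xyz [-0.0053 -0.0858  0.1127] theta(if pushed) -0.133 ideal z 0.1127 f_h [-4.65  0.5   2.98] grip 0.020117323317451755
n 1 d [ 0.0001  0.0008 -0.0001] w deg [-0.2 -0.1 -0.1]
[[[-0.008,0.0,0.001],[-0.003,-0.002,-0.002]]]
red (32, np.float64(314.31), np.float64(183.31)) ref (31, np.float64(314.13), np.float64(183.71))
```

Call:
move_arm --increments '[[[-0.005, -0.025, 0], [0, 0, 0]], [[0, -0.025, 0], [0, 0, 0]]]'

```text
t: 14.0
tool_pos: [0.5528, 0.0266, 0.1127]
tool_rot: [-2.031, 2.395, -0.007]
wrist_force: [-4.0, 1.3, 3.1]
grip_width: 0.0202
```

```bash
python3 chk.py s20
```

```text
t 14.0 holder xyz [ 0.0004 -0.0856  0.1127] theta(if pushed) -0.051 ideal z 0.1132 f_h [-4.17  0.65  3.11] grip 0.020226356365187242
n 1 d [0.0001 0.0006 0.0005] w deg [-0.22 -0.12 -0.1 ]
[[[-0.006,0.0,-0.005],[-0.004,-0.002,-0.002]]]
red (28, np.float64(314.46), np.float64(183.54)) ref (31, np.float64(314.13), np.float64(183.71))
```

Call:
move_arm --increments '[[[-0.005, -0.025, 0], [-0.003, 0, 0]], [[0, -0.025, 0], [0, 0, 0]]]'

```text
t: 14.25
tool_pos: [0.5585, 0.026, 0.1126]
tool_rot: [2.031, -2.395, 0.003]
wrist_force: [-3.0, -0.3, 2.2]
grip_width: 0.0201
```

```bash
python3 chk.py s21
```

```text
t 14.25 holder xyz [ 0.0061 -0.0853  0.1126] theta(if pushed) 0.03 ideal z 0.1133 f_h [-2.91 -0.77  2.16] grip 0.020070818025362272
n 1 d [0.     0.0003 0.0006] w deg [-0.03 -0.15 -0.1 ]
[[[-0.003,0.0,-0.006],[-0.0,-0.003,-0.002]]]
red (31, np.float64(314.06), np.float64(183.23)) ref (31, np.float64(314.13), np.float64(183.71))
```

Call:
move_arm --increments '[[[-0.003, -0.025, 0], [0, 0, 0]], [[0, -0.025, 0.002], [0, 0, 0]]]'

```text
t: 14.5
tool_pos: [0.5642, 0.0252, 0.1124]
tool_rot: [2.031, -2.395, 0.004]
wrist_force: [-2.8, 0.4, 1.9]
grip_width: 0.0199
```

```bash
python3 chk.py s22
```

```text
t 14.5 holder xyz [ 0.0118 -0.0852  0.1124] theta(if pushed) 0.112 ideal z 0.1129 f_h [-2.83 -0.    1.94] grip 0.019871243303293894
n 1 d [0.     0.0002 0.0004] w deg [-0.05 -0.17 -0.1 ]
[[[-0.002,0.0,-0.004],[-0.001,-0.003,-0.002]]]
red (32, np.float64(313.94), np.float64(183.09)) ref (31, np.float64(314.13), np.float64(183.71))
```

Call:
move_arm --increments '[[[-0.002, -0.025, 0.002], [0, 0, 0]], [[0, -0.025, 0.003], [0, 0, 0]]]'

```text
t: 14.75
tool_pos: [0.5698, 0.0244, 0.1118]
tool_rot: [2.031, -2.395, 0.005]
wrist_force: [-3.4, 0.0, 2.3]
grip_width: 0.0199
```

```bash
python3 chk.py s23
```

```text
t 14.75 holder xyz [ 0.0175 -0.0851  0.1118] theta(if pushed) 0.194 ideal z 0.112 f_h [-3.33 -0.52  2.33] grip 0.019870712888114275
n 1 d [0.     0.0001 0.0002] w deg [-0.07 -0.18 -0.09]
[[[-0.001,0.0,-0.002],[-0.001,-0.003,-0.002]]]
red (30, np.float64(314.1), np.float64(183.93)) ref (31, np.float64(314.13), np.float64(183.71))
```

Call:
move_arm --increments '[[[-0.002, -0.025, 0.005], [0, 0, 0]], [[0, -0.025, 0.005], [0, 0, 0]]]'

```text
t: 15.0
tool_pos: [0.5754, 0.0237, 0.1107]
tool_rot: [2.031, -2.395, 0.005]
wrist_force: [-2.3, -1.2, 2.2]
grip_width: 0.0197
```

```bash
python3 chk.py s24
```

```text
t 15.0 holder xyz [ 0.0231 -0.0849  0.1107] theta(if pushed) 0.277 ideal z 0.1106 f_h [-2.06 -1.53  2.18] grip 0.019664212148431053
n 1 d [-0.     -0.0001 -0.0001] w deg [-0.08 -0.18 -0.1 ]
[[[0.001,-0.0,0.001],[-0.001,-0.003,-0.002]]]
red (31, np.float64(313.97), np.float64(183.87)) ref (31, np.float64(314.13), np.float64(183.71))
```

Call:
move_arm --increments '[[[0, -0.025, 0.008], [0, 0, 0]], [[0, -0.025, 0.008], [0, 0, 0]]]'

```text
t: 15.25
tool_pos: [0.581, 0.023, 0.109]
tool_rot: [2.032, -2.395, 0.005]
wrist_force: [-2.8, 0.4, 1.6]
grip_width: 0.0201
```

```bash
python3 chk.py s25
```

```text
t 15.25 holder xyz [ 0.0288 -0.0848  0.109 ] theta(if pushed) 0.363 ideal z 0.1087 f_h [-2.83 -0.04  1.62] grip 0.020067778934184526
n 1 d [-0.     -0.0002 -0.0003] w deg [-0.11 -0.16 -0.09]
[[[0.002,-0.0,0.003],[-0.002,-0.003,-0.002]]]
red (32, np.float64(313.94), np.float64(183.66)) ref (31, np.float64(314.13), np.float64(183.71))
```

Call:
move_arm --increments '[[[0, -0.025, 0.01], [0, 0, 0]], [[0, -0.025, 0.01], [0, 0, 0]]]'

```text
t: 15.5
tool_pos: [0.5867, 0.0222, 0.1068]
tool_rot: [2.032, -2.395, 0.005]
wrist_force: [-3.2, -0.3, 2.0]
grip_width: 0.0201
```

```bash
python3 chk.py s26
```

```text
t 15.5 holder xyz [ 0.0345 -0.0847  0.1068] theta(if pushed) 0.451 ideal z 0.1063 f_h [-3.16 -0.82  2.04] grip 0.020100539027999378
n 1 d [-0.     -0.0003 -0.0005] w deg [-0.12 -0.15 -0.09]
[[[0.003,-0.0,0.005],[-0.002,-0.003,-0.002]]]
red (30, np.float64(313.6), np.float64(187.5)) ref (31, np.float64(314.13), np.float64(183.71))
```

View image.

Call:
move_arm --increments '[[[0, 0.03, 0], [0, 0, 0]], [[0, 0, 0], [0, 0, 0]]]' --hand 40

```text
t: 15.75
tool_pos: [0.5852, 0.0229, 0.1065]
tool_rot: [-2.031, 2.395, -0.007]
wrist_force: [0.6, -0.1, -0.2]
grip_width: 0.0401
```

```bash
python3 chk.py s27; python3 look.py s28
```

```text
t 15.75 holder xyz [ 0.033  -0.0842  0.1065] theta(if pushed) 0.427 ideal z 0.107 f_h [ 0.64 -0.03 -0.24] grip 0.040112042002929234
n 1 d [-0.0001 -0.0008  0.0005] w deg [-0.27 -0.1  -0.1 ]
[[[0.008,-0.0,-0.005],[-0.004,-0.002,-0.002]]]
red (30, np.float64(313.93), np.float64(187.63)) ref (31, np.float64(314.13), np.float64(183.71))
t 15.8 holder xyz [ 0.0331 -0.0842  0.1066] theta(if pushed) 0.429 ideal z 0.1069 f_h [0.57 0.81 0.03] grip 0.040160299676694884
n 1 d [-0.0001 -0.0008  0.0004] w deg [-0.27 -0.1  -0.1 ]
[[[0.008,-0.0,-0.004],[-0.005,-0.002,-0.002]]]
```

View pics/cs28.png

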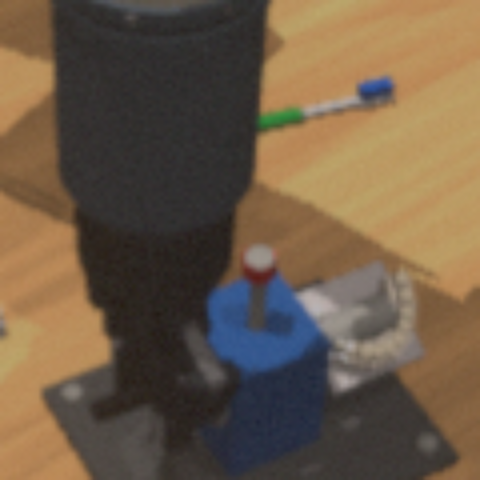

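Call:
move_arm --increments '[[[0, 0, -0.1], [0, 0, 0]], [[0, 0, -0.3], [0, 0, 0]], [[0, 0, -0.4], [0, 0, 0]], [[0, 0, -0.3], [0, 0, 0]], [[0, 0, 0], [0, 0, 0]], [[0, 0, 0], [0, 0, 0]]]'

```text
t: 16.45
tool_pos: [0.5853, 0.0229, 0.2244]
tool_rot: [-2.03, 2.393, -0.011]
wrist_force: [-0.4, -0.5, -1.1]
grip_width: 0.04
```

```bash
python3 - <<'E'
from h import *
print(bot.get_obs()['tool_pos'])
plan([.5662,.111,.205],n=4)
E
```

```text
[0.58530062 0.02291003 0.22436332]
n 4 d [-0.0191  0.0881 -0.0194] w deg [-0.46 -0.08 -0.09]
[[[-0.21,0.083,0.047],[-0.002,-0.0,-0.0]],[[-0.21,0.083,0.048],[-0.002,-0.0,-0.0]],[[-0.21,0.083,0.048],[-0.002,-0.0,-0.0]],[[-0.21,0.083,0.048],[-0.002,-0.0,-0.0]]]
```

Call:
move_arm --increments '[[[-0.21, 0.083, 0], [-0.002, 0, 0]], [[-0.21, 0.083, 0], [-0.002, 0, 0]], [[-0.21, 0.083, 0.01], [-0.002, 0, 0]], [[-0.15, 0.06, 0.01], [-0.002, 0, 0]], [[0, 0, 0], [0, 0, 0]], [[0, 0, 0], [0, 0, 0]]]' --hand 0

```text
t: 17.05
tool_pos: [0.5659, 0.1068, 0.2201]
tool_rot: [2.027, -2.393, -0.0]
wrist_force: [-0.3, -1.0, -0.1]
grip_width: 0.0
```

```bash
python3 - <<'E'
from h import *
print(bot.get_obs()['tool_pos'])
plan([.5662,.111,.19],n=1)
snap('wrist','w30');snap('scene','s30')
z=load('w30');print(proj(z,np.array([.5658,.1112,.155])))
a=z['im'][180:400,180:400,::-1];b=load('s30')['im'][120:240,250:370,::-1]
cv2.imwrite('pics/z11.png',np.hstack([cv2.resize(a,(400,400)),cv2.resize(b,(400,400))]))
E
```

```text
[0.5659375  0.10675083 0.22005648]
n 1 d [ 0.0003  0.0042 -0.0301] w deg [ 0.19 -0.21 -0.16]
[[[-0.043,0.003,0.3],[0.003,-0.003,-0.003]]]
[284.93124241 234.82039802]
```

View pics/z11.png

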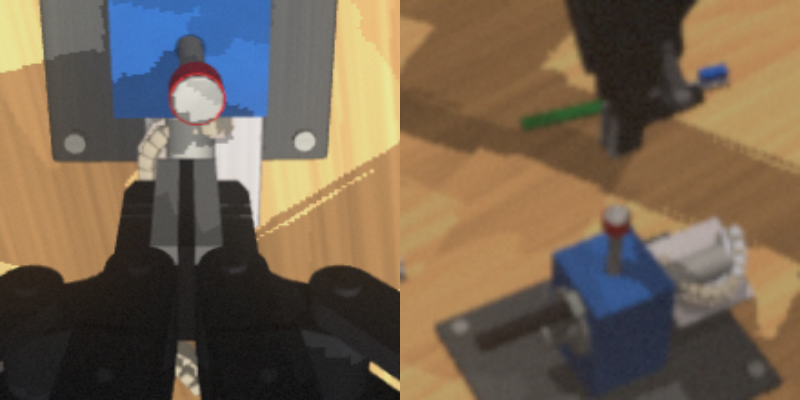

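Call:
move_arm --increments '[[[-0.04, 0.003, 0.12], [0.003, -0.003, -0.003]], [[0, 0, 0.2], [0, 0, 0]], [[0, 0, 0.15], [0, 0, 0]], [[0, 0, 0.03], [0, 0, 0]], [[0, 0, 0], [0, 0, 0]]]'

```text
t: 17.65
tool_pos: [0.5679, 0.1069, 0.1697]
tool_rot: [-2.027, 2.398, -0.003]
wrist_force: [-0.1, 0.1, -0.7]
grip_width: 0.0003
```

```bash
python3 - <<'E'
from h import *
o=bot.get_obs();print(o['tool_pos'],o['wrist_force'])
plan([.5658,.111,.158],n=1)
E
```

```text
[0.5678963  0.10688495 0.16969101] [-0.08524574  0.12160206 -0.7162488 ]
n 1 d [-0.0021  0.0041 -0.0117] w deg [-0.14 -0.   -0.28]
[[[-0.037,0.028,0.117],[-0.002,-0.0,-0.005]]]
```

Call:
move_arm --increments '[[[-0.04, 0.028, 0.03], [-0.002, 0, -0.005]], [[0, 0, 0.03], [0, 0, 0]], [[0, 0, 0], [0, 0, 0]]]'

```text
t: 17.95
tool_pos: [0.5668, 0.1113, 0.1652]
tool_rot: [-2.032, 2.392, -0.002]
wrist_force: [-0.2, -0.1, 0.5]
grip_width: -0.0003
```

```bash
python3 - <<'E'
from h import *
o=bot.get_obs();print(o['tool_pos'],o['wrist_force'])
plan([.5658,.111,.158],n=1)
E
```

```text
[0.56675055 0.11128845 0.16518677] [-0.21872384 -0.14842226  0.52312536]
n 1 d [-0.001  -0.0003 -0.0072] w deg [-0.17  0.07  0.  ]
[[[0.004,0.009,0.072],[-0.003,0.001,0.0]]]
```

Aligned over the head. Pressing down gently.

Call:
move_arm --increments '[[[0.002, 0.008, 0.04], [-0.003, 0, 0]], [[0, 0, 0.03], [0, 0, 0]], [[0, 0, 0.02], [0, 0, 0]], [[0, 0, 0.02], [0, 0, 0]]]'

```text
t: 18.35
tool_pos: [0.5665, 0.1115, 0.1545]
tool_rot: [-2.033, 2.392, 0.0]
wrist_force: [0.1, -0.1, 5.2]
grip_width: 0.0001
```

Call:
move_arm --increments '[[[0, 0, 0.03], [0, 0, 0]], [[0, 0, 0.03], [0, 0, 0]], [[0, 0, 0.03], [0, 0, 0]]]'

```text
t: 18.65
tool_pos: [0.5696, 0.1114, 0.1498]
tool_rot: [-2.03, 2.385, -0.009]
wrist_force: [-2.9, -0.7, 10.5]
grip_width: 0.0002
```

```bash
python3 - <<'E'
from h import *
plan([.5658,.1112,.145],n=1)
E
```

```text
n 1 d [-0.0038 -0.0002 -0.0048] w deg [-0.61  0.2   0.11]
[[[0.008,0.038,0.048],[-0.01,0.003,0.002]]]
```

Call:
move_arm --increments '[[[0.005, 0.02, 0.035], [-0.01, 0.003, 0]], [[0, 0.01, 0.035], [-0.003, 0, 0]], [[0, 0.005, 0.035], [-0.003, 0, 0]]]'

```text
t: 18.95
tool_pos: [0.5692, 0.1115, 0.1437]
tool_rot: [-2.035, 2.388, -0.001]
wrist_force: [0.1, -0.6, 6.3]
grip_width: 0.0004
```

```bash
python3 - <<'E'
from h import *
plan([.5658,.1112,.135],n=1)
E
```

```text
n 1 d [-0.0034 -0.0003 -0.0087] w deg [-0.19  0.16  0.18]
[[[0.009,0.034,0.086],[-0.003,0.003,0.003]]]
```

Call:
move_arm --increments '[[[0.005, 0.03, 0.03], [-0.003, 0, 0]], [[0, 0.02, 0.035], [-0.003, 0, 0]], [[0, 0.01, 0.035], [-0.003, 0, 0]], [[0, 0.005, 0.035], [-0.003, 0, 0]]]'

```text
t: 19.35
tool_pos: [0.5681, 0.1122, 0.136]
tool_rot: [-2.035, 2.383, -0.0]
wrist_force: [1.2, -0.5, 4.8]
grip_width: 0.0004
```

```bash
python3 - <<'E'
from h import *
plan([.5658,.1112,.125],n=1)
E
```

```text
n 1 d [-0.0023 -0.001  -0.011 ] w deg [-0.31  0.35  0.29]
[[[0.014,0.022,0.11],[-0.005,0.006,0.005]]]
```

Call:
move_arm --increments '[[[0.01, 0.02, 0.035], [-0.005, 0.005, 0.004]], [[0, 0.01, 0.035], [-0.003, 0, 0]], [[0, 0.005, 0.035], [-0.003, 0, 0]], [[0, 0.005, 0.035], [-0.003, 0, 0]]]'

```text
t: 19.75
tool_pos: [0.5688, 0.112, 0.1273]
tool_rot: [-2.033, 2.388, -0.0]
wrist_force: [-0.6, -1.3, 5.7]
grip_width: -0.0001
```

```bash
python3 - <<'E'
from h import *
plan([.5658,.1112,.115],n=1)
E
```

```text
n 1 d [-0.003  -0.0008 -0.0123] w deg [-0.2   0.23  0.13]
[[[0.013,0.029,0.123],[-0.003,0.004,0.002]]]
```

Call:
move_arm --increments '[[[0.01, 0.02, 0.03], [-0.003, 0.003, 0.002]], [[0, 0.01, 0.03], [-0.003, 0, 0]], [[0, 0.005, 0.03], [-0.003, 0, 0]]]'

```text
t: 20.05
tool_pos: [0.5686, 0.1117, 0.1219]
tool_rot: [-2.033, 2.39, -0.001]
wrist_force: [0.0, -0.4, 5.3]
grip_width: 0.0002
```

Call:
move_arm --increments '[[[0.005, 0.01, 0.025], [-0.002, 0, 0]], [[0, 0.005, 0.025], [-0.002, 0, 0]]]'

```text
t: 20.25
tool_pos: [0.5691, 0.1115, 0.1192]
tool_rot: [-2.033, 2.387, -0.001]
wrist_force: [-0.8, 0.1, 5.6]
grip_width: -0.0002
```

Call:
move_arm --increments '[[[0, 0.01, 0.025], [-0.002, 0, 0]], [[0, 0.005, 0.025], [-0.002, 0, 0]]]'

```text
t: 20.45
tool_pos: [0.5692, 0.1115, 0.1165]
tool_rot: [-2.033, 2.386, -0.001]
wrist_force: [-2.0, 0.2, 6.3]
grip_width: -0.0001
```

Call:
move_arm --increments '[[[0, 0.005, 0.02], [-0.001, 0, 0]], [[0, 0.005, 0.02], [-0.001, 0, 0]]]'

```text
t: 20.65
tool_pos: [0.5692, 0.1113, 0.115]
tool_rot: [-2.034, 2.384, -0.002]
wrist_force: [-5.0, 0.1, 13.4]
grip_width: -0.0001
```

Call:
move_arm --increments '[[[0, 0.005, 0.025], [0, 0, 0]], [[0, 0, 0.025], [0, 0, 0]]]'

```text
t: 20.85
tool_pos: [0.5693, 0.1113, 0.115]
tool_rot: [-2.033, 2.381, -0.006]
wrist_force: [-8.5, 1.8, 16.4]
grip_width: -0.0001
```

Call:
move_arm --increments '[[[0, 0, -0.03], [0, 0, 0]], [[0, 0, -0.2], [0, 0, 0]], [[0, 0, -0.4], [0, 0, 0]], [[0, 0, -0.4], [0, 0, 0]], [[-0.3, 0, -0.1], [0, 0, 0]], [[0, 0, 0], [0, 0, 0]], [[0, 0, 0], [0, 0, 0]], [[0, 0, 0], [0, 0, 0]]]'

```text
t: 21.65
tool_pos: [0.5713, 0.1406, 0.2303]
tool_rot: [-2.034, 2.384, -0.003]
wrist_force: [0.7, 0.7, -0.8]
grip_width: -0.0001
```

```bash
python3 - <<'E'
from h import *
o=bot.get_obs();print(o['tool_pos'],o['wrist_force'])
snap('wrist','w40');snap('scene','s40');snap('top','t40')
z=load('w40');print('pred head top home',proj(z,np.array([.5658,.1112,.115])))
a=z['im'][60:280,150:370,::-1];b=load('s40')['im'][120:240,250:370,::-1]
cv2.imwrite('pics/z12.png',np.hstack([cv2.resize(a,(400,400)),cv2.resize(b,(400,400))]))
s=load('s40')
for zz in (.115,.117,.12): print(proj(s,np.array([.5658,.1112,zz])))
E
```

```text
[0.57133942 0.14056419 0.23033318] [ 0.72031835  0.65154247 -0.84421952]
pred head top home [285.77564045 159.53163518]
[315.02688759 196.02011107]
[315.0795298  195.43100978]
[315.15878394 194.54396594]
```

View pics/z12.png

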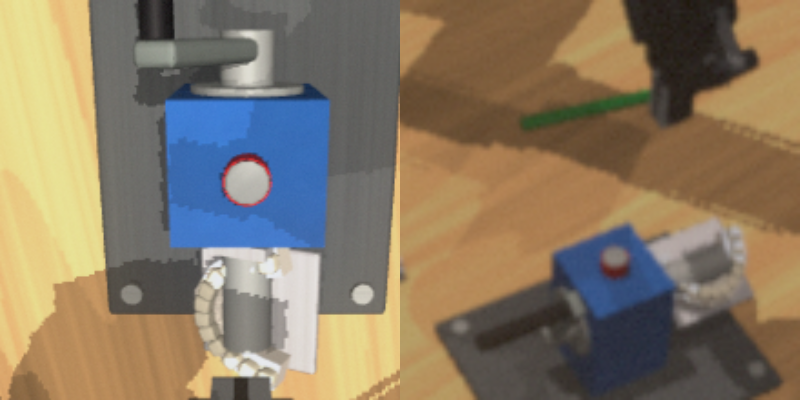

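View pics/t40.png

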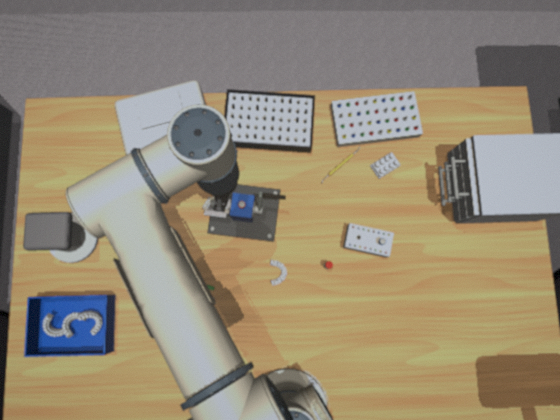

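```bash
python3 - <<'E'
from h import *
z=load('w40')
h=np.mean([pt(z,u,v)[2] for u in range(282,289) for v in range(156,163)]); b=np.mean([pt(z,u,v)[2] for u in (255,260,312,316) for v in range(150,170)])
print('head top',h,'block top',b,'diff',h-b)
bot.close_job()
E
```

```text
head top 0.11435392436164639 block top 0.10367325492549873 diff 0.010680669436147663
the job is handed in; nothing more can be done
```

The pin is locked in the holder and I've handed the job in, but no verdict was reported. The red-headed pin went into the bore. I then swung the lever away from the robot until the pin dropped at a lever angle of about 0.45 rad, at about 3 N on the wrist. After that I pressed the pin down at 5–16 N.

**Pin seated:** the fingertips stopped at z = 0.115 m, the height of a seated head's top. The force rose from 6 to 16 N there and the pin went no further. In the last wrist picture the head's top is within about 1 px of where a seated head should appear.

**One check disagreed:** wrist depth put the head top at 0.114 m and the block top at 0.104 m, a gap of 10.7 mm where 14 mm was expected. The block reading is about 3 mm above its known 0.101 m. I took it for depth error; it would put the head too low, not too high.

**Other objects:** the arm had backed clear before I handed in. In the last top view the blue-headed pin is in its hole, and the vial, probe, dies and near jaw model look unmoved. The arm hid most of the toothbrush and the far jaw model there. I checked these only by eye.

Total time was about 22 s of the 72 s allowed.

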